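# Set out the samples in order of height on the T-track rail

## Task

Clear the black sliding stop off the T-track rail: slide it along to the rail's open left end, lift it off there and stand it upright in the steel dish. Line up the three sample containers upright on the rail, each centred on one of the three ring marks, in order of height, with the tallest at the rail end that has the large black dot and the shortest at the end with the small one. Do not knock any container over, let go of everything and leave it at rest.

Things in the scene. Friction and masses are not known exactly. Their poses are not given: they have to be found in the camera images.
- stop_fin (a point): black sliding stop on the rail: upright fin 13 mm thick (x, across the rail), 26 long (y), 36 high, on a 40 x 30 x 6 mm saddle; 26 mm square T-foot captive in the slot, 2 mm side play. Lifts off only when 183 mm or more past mark_b, beyond the open end; only the grip holds it there. Point: on the fin, 41 mm above the foot's underside, 14 below the fin's top; 48 above bench on the rail. 90 g.
- tall_jar_centre (a point): the tallest sample container: clear round screw jar with a blue cap, 66 mm diameter, 116 mm high; cap 60 mm diameter, the top 18 mm. This point: its centre, half-way up (58 mm above its base). z up. About 190 g.
- short_jar_centre (a point): the middle sample container: clear round screw jar with a cream cap, 62 mm diameter, 94 mm high; cap 56 mm diameter, the top 19 mm. This point: its centre, half-way up (47 mm above its base). z up. About 190 g.
- tin_centre (a point): the shortest sample container: round bare aluminium tin with a fixed lid, 38 mm high, 56 mm diameter below, lid 59 mm diameter (the top 6 mm). This point: its centre, half-way up (19 mm above its base). z up. About 40 g.
- mark_a: thin black ring, 72 mm across, the right-hand one of three (95 mm from the middle mark) on the fixed aluminium rail. Origin: its centre, on the rail's flat top, 20 mm above the bench. y runs along the rail toward its open (left) end, x across it, z up.
- mark_b: thin black ring, 72 mm across, the middle one of three on the fixed aluminium rail. Origin: its centre, on the rail's flat top, 20 mm above the bench. y runs along the rail toward its open (left) end, x across it, z up. Rail 80 mm wide, 330 long, this mark at its middle; right end closed by a black cap; 12 mm slot along its centre line.
- mark_c: thin black ring, 72 mm across, the left-hand one of three, nearest the open end (95 mm from the middle mark) on the fixed aluminium rail. Origin: its centre, on the rail's flat top, 20 mm above the bench. y runs along the rail toward its open (left) end, x across it, z up.
- large_dot: flat black dot, 22 mm across, on the rail's top near one of its two ends (143 mm from the middle mark along it, on the robot's side of the slot): the end for the tallest container. An 8 mm dot marks the other end. Which end has which changes. Origin: its centre on the rail's top.
- dish: open round steel dish, 89 mm across the rim, 22 mm high, standing loose on the bench (about 0.3 kg); inner floor about 56 mm across and 2 mm above the bench, sides sloping outward. Origin: centre of its underside, z up. Between the dish and the rail, from about 0.52 m ahead of the robot, stands a tall fixed balance: cross over on the robot's side of it.

How it is judged:
By the outcome, as a careful person would: the job done as asked, in the order asked, and still so for the second after the job is handed in, with the robot touching nothing.
It also fails if it takes over 112 s, if anything falls off the work surface, if the arm or the gripper's body presses on something with over 40 N, if the wrist force passes 120 N, or if a joint passes its speed limit or range.

## Robot

A 6-joint arm with a two-finger parallel gripper is mounted at the origin on a cart in front of the work surface, level with it; the furniture and walls round the work are solid. World frame = base frame: x ahead of the robot, y to its left, z up, the work surface at z = 0. Lengths are in m, angles in degrees, forces in N, time in s.
With the tool pointing down it reaches from about 0.4 to 0.825 m from the base axis. Payload 7 kg.
Tool frame: the origin (TCP) lies at the very end of the fingers, on their centre line; the grasp point (between the pads) lies 19 mm behind it; x points along the fingers, y is the direction in which the jaws open and shut, and the axes are right-handed (so a half turn about x gives the same grasp; the last joint's range is limited). The gripper opens to 88 mm and grips with 3 to 60 N. Pads are 19 mm wide; open, the fingers measure 130 mm over their backs; the gripper's body (78 mm by 193 mm) begins 47 mm behind the grasp point.
Start: joints at [84.975, 20.546, 0.682, 0, -70.136, -16.507], TCP at [0.248, 0.628, 0.227] pointing down, gripper open.
Joint ranges: [-176.03, 176.03], [-82.01, 121.73], [-58.28, 71.71], [-173.87, 95.51], [-174.79, -0.11], [-173.66, 173.66]. Speed limits (degrees/s): [136.94, 136.94, 172.46, 180, 180, 180].

## Interface

Orientations are given as [roll, pitch, yaw] about the fixed x, y, z axes, in that order (R = Rz(yaw) Ry(pitch) Rx(roll)).
In Python, from plant import * gives the robot as it stands. The module is installed in compiled form; this text tells all that it offers.
- The arm moves only by the shell command python3 -m creep 'ROWS' [FORCE]. ROWS is a JSON object of lists of equal length, an entry for each row: "jaw": the closure, from -1 (fully open) to 1 (shut); "translation": the shift along the tool's x, y, z in m, a list of three; "roll": the turn about the tool's x in rad. A call has exactly 10 rows; each row shifts and turns the commanded pose from where the row before left it, along the tool's axes as they then stand; what a row does not reach is not made up. A row lasts 1/10 s, in which the tool goes at most 50 mm and 8.59 degrees, less where a joint would pass 70% of its speed; a pose out of reach is approached as far as the arm can. A call with a gripper value outside its range is refused whole. The fingers move at their own pace and stop on an object; FORCE is the grip in N (left out, the last holds). Time passes only in rows, so rows that do not move let the fingers close, or fill a call up. It gives the time, the measured TCP pose, the force and the opening at its end, in the units of the state.
- get_state(): the state, without advancing time (a new reading comes with each control period).
- capture(name): name is "side" or "top" or "wrist"; returns a dict with "image" (480x640x3 uint8, red, green, blue), "fovy" (degrees; the focal length in pixels is half the picture's height over the tangent of half this angle, whatever the lens; pixels are square), "cx", "cy" (the principal point, pixels), "pose" (4x4, takes a point from camera to world coordinates); the wrist camera has in their place "tool_from_camera" (4x4, takes a point from camera to tool coordinates, whose origin is the TCP and whose axes are the tool frame's). Camera axes: x right, y up, looking along -z (the intrinsics and any distortion apply to the point x, -y, -z); pixel columns grow to the right and rows downward; lengths in m; the calibration is good to about 2 mm. The wrist camera is an equidistant fisheye: a pixel r from the principal point sees the ray r / f radians off the axis. A picture is of the moment at which its call begins: read the wrist's pose just before it. There is no depth.
- close_job(): hands the job in, once; it reports no verdict.
The state is a dict: "time_s": time; "joints": joint angles; "qd": joint speeds; "joint_torque": joint torques, N m; "tcp_pos": TCP position; "eef_rot": TCP orientation; "contact_force": force on the tool from outside, world axes, zero at the start; "moment": the same for the moment, N m; "gripper_width": finger opening in m.
Only numpy, scipy, OpenCV 4.12 (cv2) and the standard library are available. Lean on these libraries where they do the work, as an engineer would, in place of code of your own. Each camera call takes 0.05 s, during which the arm holds its last target.

## Working session

There is one attempt and no reset: what is moved stays moved. The work goes in short steps, Python scripts to look and compute and a shell command to move; the robot and the scene stay as the last step left them, time stands still between calls to the robot, and variables do not carry over. Pictures are saved under pics/ and viewed, and the job is handed in when it is done.

```bash
mkdir -p pics; ls; python3 - <<'E'
from plant import *
import cv2
s=get_state();print({k:s[k] for k in ('time_s','joints','tcp_pos','eef_rot','gripper_width','contact_force')})
for n in ('side','top','wrist'):
    c=capture(n);cv2.imwrite(f'pics/a_{n}.png',c['image'][:,:,::-1])
    print(n,{k:v for k,v in c.items() if k!='image'})
E
```

```text
pics
{'time_s': 0.0, 'joints': array([ 8.49758594e+01,  2.05930813e+01,  6.32956937e-01, -1.98187196e-02,
       -7.01343476e+01, -1.65085841e+01]), 'tcp_pos': array([0.24757611, 0.62743479, 0.22559884]), 'eef_rot': array([  95.35407159,   89.90370796, -106.18540318]), 'gripper_width': 0.08739795179816073, 'contact_force': array([-0.32065867, -0.00131414, -0.10410805])}
side {'fovy': 54.23001538278731, 'cx': 310.9755154217771, 'cy': 244.98754914423245, 'pose': array([[ 0.88148146,  0.22667379, -0.41425767, -0.05296301],
       [-0.47169292,  0.38127383, -0.79506984, -1.03702606],
       [-0.02227589,  0.89624174,  0.44300624,  0.64431994],
       [ 0.        ,  0.        ,  0.        ,  1.        ]])}
top {'fovy': 44.87152417749934, 'cx': 314.3173276020806, 'cy': 238.37301442171636, 'pose': array([[-0.00808788,  0.99746585, -0.07068564,  0.3866475 ],
       [-0.99976114, -0.00663069,  0.02082546, -0.02732036],
       [ 0.02030399,  0.07083719,  0.99728122,  1.44632439],
       [ 0.        ,  0.        ,  0.        ,  1.        ]])}
wrist {'fovy': 65.70646984690485, 'cx': 322.51890253498584, 'cy': 238.93128867208748, 'tool_from_camera': array([[ 1.65244541e-04,  2.62572689e-01, -9.64912201e-01,
        -1.56824046e-01],
       [ 9.99999911e-01, -4.18834962e-04,  5.72797238e-05,
        -8.25484634e-04],
       [-3.89098874e-04, -9.64912124e-01, -2.62572734e-01,
        -7.23547381e-02],
       [ 0.00000000e+00,  0.00000000e+00,  0.00000000e+00,
         1.00000000e+00]])}
```

View pics/a_side.png

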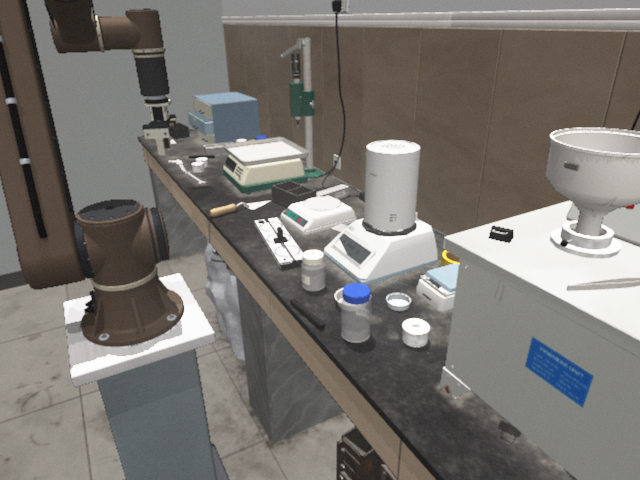

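View pics/a_top.png

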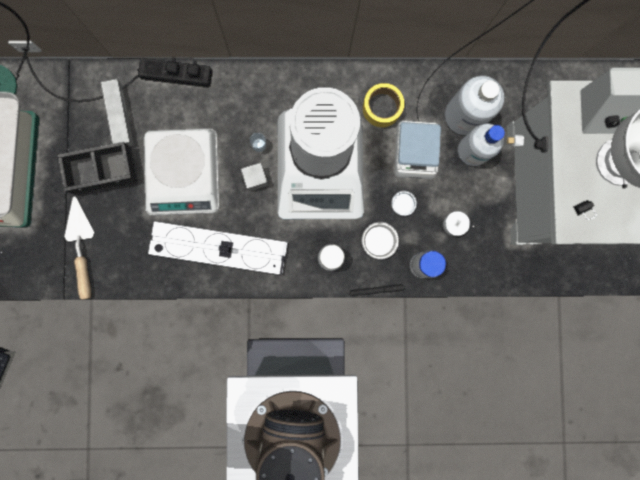

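View pics/a_wrist.png

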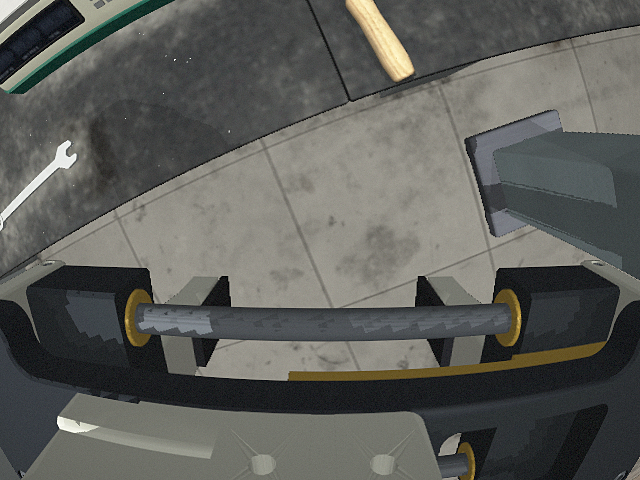

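The top view shows the rail at left with the large dot at its left end (158,247), the stop at about (226,249), the cream cap at (331,257), the blue cap at (432,264) and the dish candidate at (380,240). I'll zoom in to tell the tin from the decoy.

```bash
python3 - <<'E'
import cv2
t=cv2.imread('pics/a_top.png');s=cv2.imread('pics/a_side.png')
cv2.imwrite('pics/b1.png',cv2.resize(t[175:300,310:490],None,fx=4.4,fy=4.4,interpolation=cv2.INTER_CUBIC))
cv2.imwrite('pics/b2.png',cv2.resize(t[210:290,140:300],None,fx=5,fy=5,interpolation=cv2.INTER_CUBIC))
cv2.imwrite('pics/b3.png',cv2.resize(s[200:360,240:450],None,fx=3.7,fy=3.7,interpolation=cv2.INTER_CUBIC))
E
```

```text
(no output)
```

View pics/b1.png

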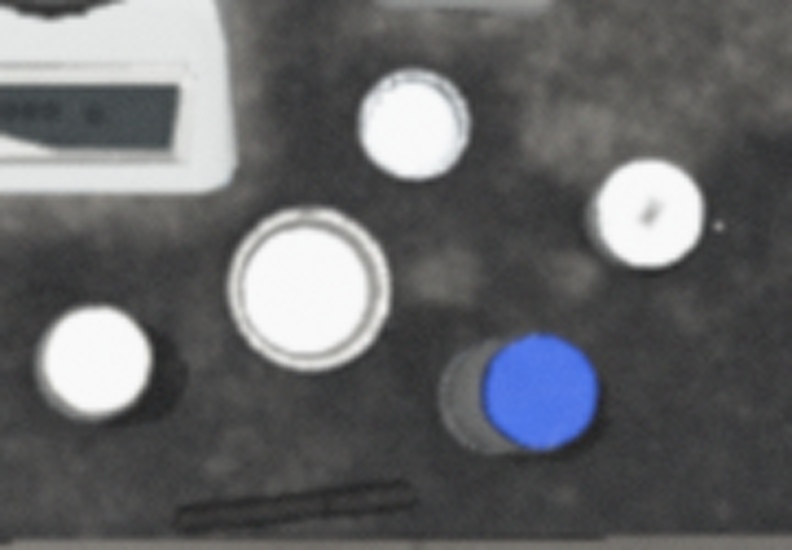

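View pics/b2.png

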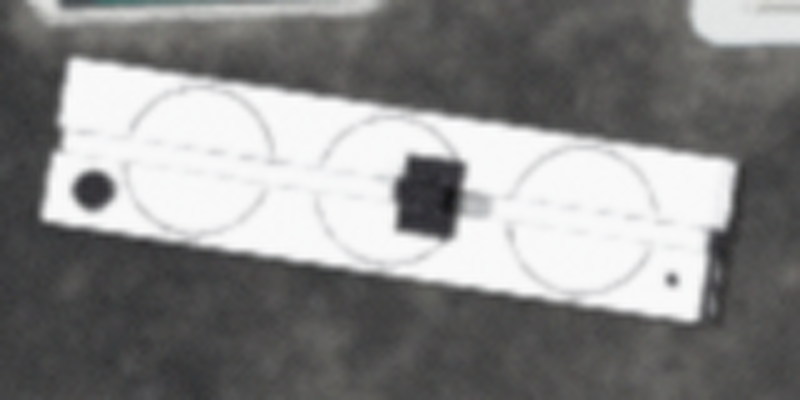

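View pics/b3.png

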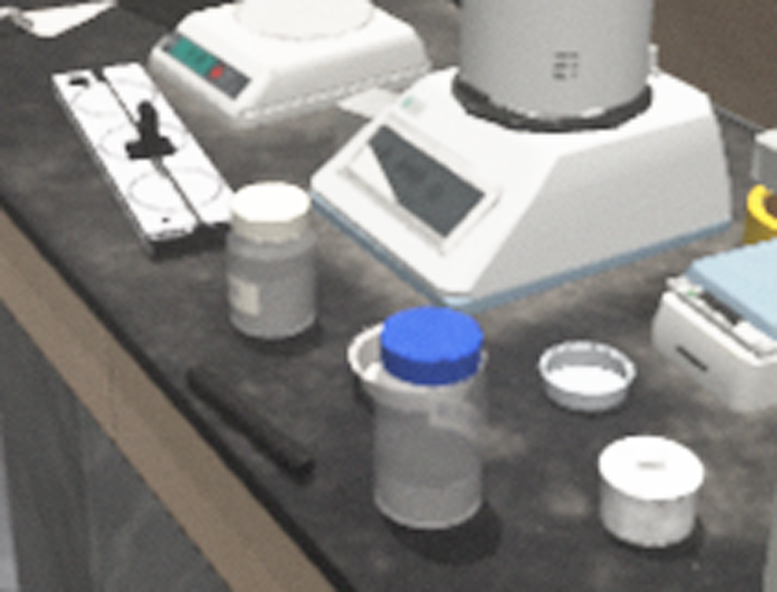

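```bash
cat > h.py <<'E'
from plant import *
import cv2,numpy as np
from scipy.spatial.transform import Rotation as Ro
def snap(n):
    s=get_state();c=capture(n);c['s']=s
    if n=='wrist':
        T=np.eye(4);T[:3,:3]=Ro.from_euler('xyz',s['eef_rot'],degrees=True).as_matrix();T[:3,3]=s['tcp_pos']
        c['pose']=T@c['tool_from_camera']
    c['f']=240/np.tan(np.radians(c['fovy']/2));c['n']=n;return c
def rays(c,uv):
    uv=np.atleast_2d(np.asarray(uv,float));d=(uv-[c['cx'],c['cy']])/c['f']
    if c['n']=='wrist':
        r=np.linalg.norm(d,axis=1,keepdims=True);v=np.hstack([d/np.maximum(r,1e-9)*np.sin(r),np.cos(r)])
    else: v=np.hstack([d,np.ones((len(d),1))])
    v=v*[1,-1,-1]
    return c['pose'][:3,3],v@c['pose'][:3,:3].T
def plane(c,uv,z):
    o,v=rays(c,uv);return (o+v*((z-o[2])/v[:,2:]))[:,:2]
def proj(c,P):
    P=np.atleast_2d(P);q=(P-c['pose'][:3,3])@c['pose'][:3,:3]*[1,-1,-1]
    if c['n']=='wrist':
        r=np.linalg.norm(q[:,:2],axis=1,keepdims=True);th=np.arctan2(r[:,0],q[:,2])[:,None];d=q[:,:2]/np.maximum(r,1e-9)*th
    else: d=q[:,:2]/q[:,2:]
    return d*c['f']+[c['cx'],c['cy']]
def save(c,name): cv2.imwrite('pics/'+name,c['image'][:,:,::-1])
def state():
    s=get_state();R=Ro.from_euler('xyz',s['eef_rot'],degrees=True).as_matrix()
    print('t',round(s['time_s'],2),'tcp',s['tcp_pos'].round(4),'w',round(s['gripper_width'],4),'F',np.round(s['contact_force'],1))
    print('x',R[:,0].round(3),'y',R[:,1].round(3),'z',R[:,2].round(3),'yaw of tool y',round(np.degrees(np.arctan2(R[1,1],R[0,1])),2),'j',s['joints'].round(1))
    return s,R
E
python3 - <<'E'
from h import *
c=snap('top');im=c['image'];g=cv2.cvtColor(im,cv2.COLOR_RGB2GRAY);hsv=cv2.cvtColor(im,cv2.COLOR_RGB2HSV)
def blob(mask,x0,y0,x1,y1):
    m=np.zeros_like(mask);m[y0:y1,x0:x1]=mask[y0:y1,x0:x1]
    cs,_=cv2.findContours(m,cv2.RETR_EXTERNAL,cv2.CHAIN_APPROX_NONE);return max(cs,key=cv2.contourArea)[:,0].astype(float)
w=((g>150)*255).astype(np.uint8)
b=((hsv[...,1]>120)*255).astype(np.uint8)
for n,m,bx,z in [('tall',b,(405,245,450,285),.116),('cream',w,(315,240,347,275),.094),('tin',w,(440,205,472,240),.038),('dish',w,(360,218,402,262),.022),('decoy',w,(388,188,420,219),.01)]:
    k=blob(m,*bx);P=plane(c,k,z).astype(np.float32);(x,y),r=cv2.minEnclosingCircle(P)
    M=cv2.fitEllipse(P)
    print(n,k.mean(0).round(1),'xy',np.round((x,y),4),'d',round(2*r,4),'ell',np.round(M[0],4),np.round(M[1],4))
k=blob(w,140,212,290,278);P=plane(c,k,.02).astype(np.float32)
R=cv2.minAreaRect(P*1000);print('rail',R);print(cv2.boxPoints(R).round(1))
d=((g<90)*255).astype(np.uint8)
for n,bx in [('ldot',(153,241,165,254)),('sdot',(271,261,278,270))]:
    k=blob(d,*bx);print(n,k.mean(0),plane(c,k,.02).mean(0).round(4))
k=blob(d,215,235,240,262);print('saddle',cv2.minAreaRect(plane(c,k,.026).astype(np.float32)*1000))
state()
E
```

```text
tall [432.5 263.6] xy [ 0.4215 -0.3261] d 0.0616 ell [ 0.4211 -0.3262] [0.0579 0.0594]
cream [331.4 256.5] xy [ 0.4402 -0.0948] d 0.0579 ell [ 0.44   -0.0947] [0.0549 0.056 ]
tin [457. 223.] xy [ 0.522  -0.4063] d 0.061 ell [ 0.5221 -0.4062] [0.0582 0.0595]
dish [380.  240.4] xy [ 0.4822 -0.2186] d 0.0904 ell [ 0.482  -0.2187] [0.0876 0.0884]
decoy [403.8 203. ] xy [ 0.5758 -0.2811] d 0.0624 ell [ 0.5758 -0.281 ] [0.0594 0.0601]
rail ((466.822265625, 180.5239715576172), (331.3896789550781, 82.02250671386719), 80.73247528076172)
[[399.7  23.6]
 [480.6  10.4]
 [534.  337.5]
 [453.  350.7]]
ldot [158.375 247.5  ] [0.4679 0.3243]Traceback (most recent call last):
  File "<stdin>", line 16, in <module>
  File "<stdin>", line 5, in blob
ValueError: max() iterable argument is empty
```

```bash
python3 - <<'E'
from h import *
state()
c=snap('top');im=c['image'];g=cv2.cvtColor(im,cv2.COLOR_RGB2GRAY)
b=np.array([.4668,.1805]);u=np.array([.1608,.987]);n=np.array([.987,-.1608])
# fin in slot coords: saddle mask
m=((g<90)*255).astype(np.uint8);mm=np.zeros_like(m);mm[238:260,217:234]=m[238:260,217:234]
cs,_=cv2.findContours(mm,cv2.RETR_EXTERNAL,cv2.CHAIN_APPROX_NONE);k=max(cs,key=cv2.contourArea)[:,0].astype(float)
P=plane(c,k,.026)-b;print('saddle along',(P@u).min(),(P@u).max(),'across',(P@n).min(),(P@n).max())
P=plane(c,k,.062)-b;print('as fin top along',(P@u).min(),(P@u).max())
# balance outline points
for uv,z in [((279,216),.05),((361,217),.05),((278,216),.0),((362,217),0)]: print(uv,plane(c,uv,z))
E
```

```text
t 0.2 tcp [0.2477 0.6276 0.226 ] w 0.0874 F [ 0.3 -0.5  0.4]
x [-0.    -0.001 -1.   ] y [-0.367 -0.93   0.001] z [-0.93   0.367 -0.   ] yaw of tool y -111.54 j [ 85.   20.6   0.7  -0.  -70.1 -16.5]
saddle along -0.034961066076340384 -0.006524707815533536 across -0.017338277783073255 0.016773965974392287
as fin top along -0.03960061276305548 -0.011885011608110204
(279, 216) [[0.54029055 0.02829969]]
(361, 217) [[ 0.53669755 -0.16984836]]
(278, 216) [[0.54580687 0.03278745]]
(362, 217) [[ 0.54205579 -0.17746244]]
```

```bash
python3 -m creep '{"jaw":[-1,-1,-1,-1,-1,-1,-1,-1,-1,-1],"translation":[[0,0,0],[0,0,0],[0,0,0],[0,0,0],[0,0,0],[0,0,0],[0,0,0],[0,0,0],[0,0,0],[0,0,0]],"roll":[0.1356,0.1356,0.1356,0.1356,0.1356,0.1356,0.1356,0.1356,0.1356,0.1356]}' 20
python3 -m creep '{"jaw":[-1,-1,-1,-1,-1,-1,-1,-1,-1,-1],"translation":[[0,-0.0144,-0.0213],[0,-0.0144,-0.0213],[0,-0.0144,-0.0213],[0,-0.0144,-0.0213],[0,-0.0144,-0.0213],[0,-0.0144,-0.0213],[0,-0.0144,-0.0213],[0,-0.0144,-0.0213],[0,-0.0144,-0.0213],[0,-0.0144,-0.0213]],"roll":[0,0,0,0,0,0,0,0,0,0]}'
python3 -m creep '{"jaw":[-1,-1,-1,-1,-1,-1,-1,-1,-1,-1],"translation":[[0.008,-0.0144,-0.0213],[0.008,-0.0144,-0.0213],[0.008,-0.0144,-0.0213],[0.008,-0.0144,-0.0213],[0.008,-0.0144,-0.0213],[0.008,-0.0144,-0.0213],[0.008,-0.0144,-0.0213],[0.008,-0.0144,-0.0213],[0.008,-0.0144,-0.0213],[0.008,-0.0144,-0.0213]],"roll":[0,0,0,0,0,0,0,0,0,0]}'
python3 - <<'E'
from h import *
state();c=snap('wrist');save(c,'w1.png');
print(proj(c,[[.4635,.1603,.062],[.4668,.1805,.02],[.4821,.2743,.02],[.4515,.0867,.02]]).round(1))
E
```

```text
time_s: 1.25
tcp_pos: [0.2477, 0.6278, 0.2264]
eef_rot: [164.2, 90.0, -115.3]
contact_force: [0.5, 0.2, -0.5]
gripper_width: 0.0877
time_s: 2.25
tcp_pos: [0.3562, 0.3932, 0.2266]
eef_rot: [-6.7, 90.0, 74.1]
contact_force: [0.4, 0.0, 1.2]
gripper_width: 0.0876
time_s: 3.25
tcp_pos: [0.464, 0.1599, 0.1464]
eef_rot: [-39.6, 90.0, 41.2]
contact_force: [0.1, 0.1, 0.7]
gripper_width: 0.0875
t 3.25 tcp [0.464  0.1599 0.1464] w 0.0875 F [0.1 0.1 0.7]
x [ 0.  0. -1.] y [-0.987  0.16  -0.   ] z [0.16  0.987 0.   ] yaw of tool y 170.78 j [ 42.    7.2 -28.6   0.  -54.2 -51.2]
[[326.3 245.8]
 [325.6 255.6]
 [325.2 356.1]
 [326.  134.7]]
```

View pics/w1.png

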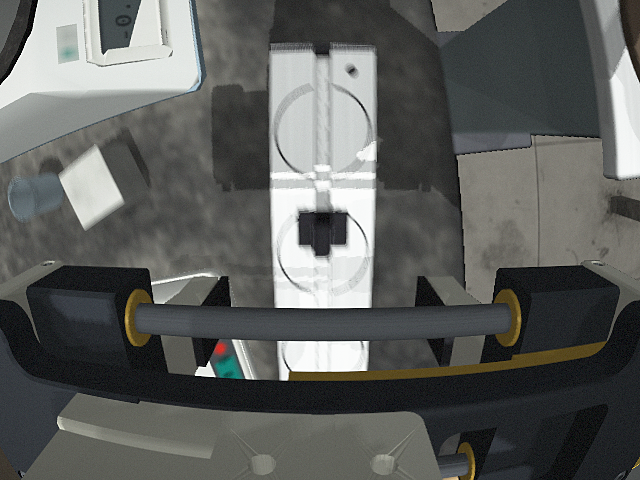

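```bash
python3 - <<'E'
from h import *
c=snap('wrist');g=cv2.cvtColor(c['image'],cv2.COLOR_RGB2GRAY).astype(int)
print(g[250,300:345]);print('sad',g[230,294:352]);print(g[200:262,321])
for r in (150,200,265): 
    w=np.where(g[r,250:400]>150)[0]+250;print(r,w.min(),w.max())
b=np.array([.4668,.1805]);u=np.array([.1608,.987]);n=np.array([.987,-.1608])
def rc(uv,z): P=plane(c,uv,z)-b;return np.c_[P@u,P@n].round(4)
print('fin',rc([[314,250],[331,250],[322,255]],.062));print('sad',rc([[299,230],[347,230],[322,212]],.026))
print('rail',rc([[270,150],[377,150],[272,200],[376,200]],.02))
E
python3 - <<'E'
import cv2
i=cv2.imread('pics/w1.png');cv2.imwrite('pics/w1z.png',cv2.resize(i[180:310,250:400],None,fx=4.5,fy=4.5,interpolation=cv2.INTER_CUBIC))
E
```

```text
[18 35 47 46 46 47 49 47 44 47 43 38 41 37 35 70 46 23 33 38 42 46 43 49
 48 46 48 44 44 49 42 44 35 27 55 94 61 45 48 48 49 42 42 52 47]
sad [254 251 250 252 246 161   6  42  50  48  53  49  50  52  53  46  48  48
  45  45  48  46  28   7  21  25  25  18  11  16  14  26  14  23  28  18
   8  17  15  15  32  58  51  51  48  51  46  46  51  51  50  54  57  53
  43  24 132 238]
[178 178 176 176 177 178 178 175 174 178 177 174 177 179 179 164 105  42
  20  29  27  23  19  19  15  26  13  25  16  24  18  26  24  31  38  44
  41  50  37  42  43  42  49  47  46  39  53  50  40  48  46  41  45  47
  47  45  47  46  52  45  48  48]
150 273 377
200 274 376
265 276 373
fin [[-0.0207  0.0084]
 [-0.0207 -0.0031]
 [-0.0171  0.003 ]]
sad [[-0.0258  0.0205]
 [-0.0258 -0.0162]
 [-0.0398  0.0029]]
rail [[-0.0867  0.0422]
 [-0.0868 -0.0387]
 [-0.0482  0.0415]
 [-0.0482 -0.0388]]
```

View pics/w1z.png

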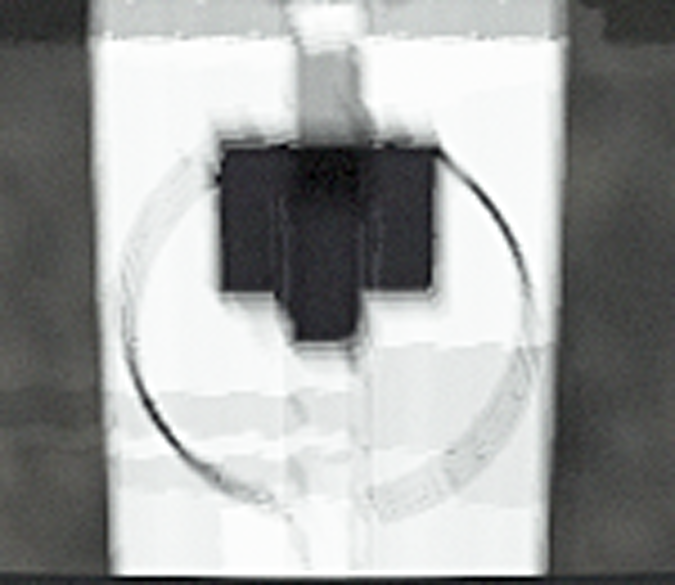

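```bash
python3 -m creep '{"jaw":[-1,-1,-1,-1,-1,-1,-1,-1,-1,-1],"translation":[[0.0145,-0.0012,-0.0027],[0.0147,0,0],[0.0147,0,0],[0.0147,0,0],[0.0147,0,0],[0.0147,0,0],[0.0147,0,0],[0.0147,0,0],[0,0,0],[0,0,0]],"roll":[0,0,0,0,0,0,0,0,0,0]}'
python3 -m creep '{"jaw":[0,0.4,0.4,0.6,0.7,1,1,1,1,1],"translation":[[0,0,0],[0,0,0],[0,0,0],[0,0,0],[0,0,0],[0,0,0],[0,0,0],[0,0,0],[0,0,0],[0,0,0]],"roll":[0,0,0,0,0,0,0,0,0,0]}' 15
python3 - <<'E'
from h import *
state();c=snap('wrist');save(c,'w2.png')
E
```

```text
time_s: 4.35
tcp_pos: [0.4646, 0.1585, 0.0295]
eef_rot: [170.5, 90.0, -108.7]
contact_force: [0.0, -1.1, 0.3]
gripper_width: 0.0879
time_s: 5.35
tcp_pos: [0.4644, 0.1583, 0.0291]
eef_rot: [132.1, 90.0, -147.1]
contact_force: [-1.2, 0.4, 0.7]
gripper_width: 0.0133
t 5.35 tcp [0.4644 0.1583 0.0291] w 0.0133 F [-1.2  0.4  0.7]
x [-0. -0. -1.] y [-0.987  0.16   0.   ] z [ 0.16   0.987 -0.   ] yaw of tool y 170.77 j [ 41.8  16.5 -36.2  -0.  -37.4 -51.1]
```

View pics/w2.png

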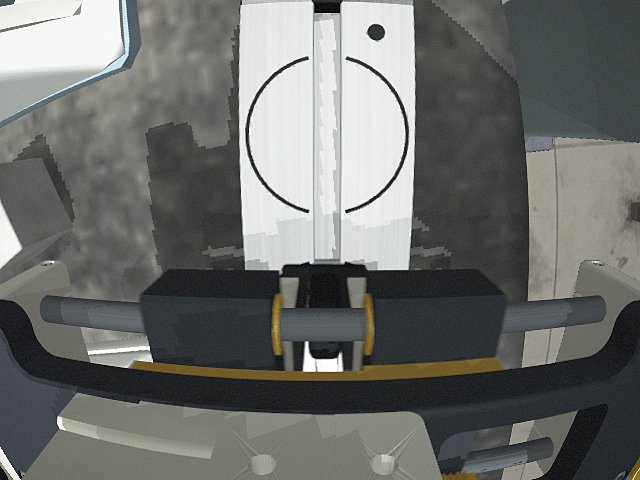

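```bash
python3 - <<'E'
from h import *
import json
c=snap('wrist')
b=np.array([.4668,.1805]);u=np.array([.1608,.987]);n=np.array([.987,-.1608])
def rc(uv,z): P=plane(c,uv,z)-b;return np.c_[P@u,P@n].round(4)
g=cv2.cvtColor(c['image'],cv2.COLOR_RGB2GRAY)
m=(g<100).astype(np.uint8);m[:50]=0;m[220:]=0;m[:,:243]=0;m[:,412:]=0
ys,xs=np.where(m);P=plane(c,np.c_[xs,ys],.02);A=np.c_[2*P,np.ones(len(P))];s=np.linalg.lstsq(A,(P**2).sum(1),rcond=None)[0]
print('mark_a',s[:2],'r',np.sqrt(s[2]+s[:2]@s[:2]),'s,n',(s[:2]-b)@u,(s[:2]-b)@n)
t=snap('top');sd=snap('side');save(sd,'s2.png');save(t,'t2.png')
for uv in [(217,213),(146,213),(180,160)]:
  for z in (0,.03,.06,.09):
    p=plane(t,uv,z)[0];print(uv,z,p.round(3),proj(sd,[*p,z]).round(0))
cv2.imwrite('pics/s2z.png',cv2.resize(sd['image'][180:260,230:390,::-1],None,fx=5,fy=5))
E
```

```text
mark_a [0.45279663 0.08638706] r 0.03581208140365546 s,n -0.09514121526761818 0.0013120313266244679
(217, 213) 0 [0.554 0.185] [[303. 237.]]
(217, 213) 0.03 [0.551 0.18 ] [[302. 229.]]
(217, 213) 0.06 [0.547 0.176] [[301. 221.]]
(217, 213) 0.09 [0.544 0.172] [[301. 213.]]
(146, 213) 0 [0.555 0.361] [[280. 218.]]
(146, 213) 0.03 [0.552 0.353] [[280. 211.]]
(146, 213) 0.06 [0.548 0.345] [[279. 204.]]
(146, 213) 0.09 [0.545 0.337] [[279. 197.]]
(180, 160) 0 [0.688 0.278] [[325. 219.]]
(180, 160) 0.03 [0.682 0.271] [[324. 212.]]
(180, 160) 0.06 [0.676 0.265] [[323. 204.]]
(180, 160) 0.09 [0.67  0.259] [[322. 197.]]
```

View pics/s2z.png

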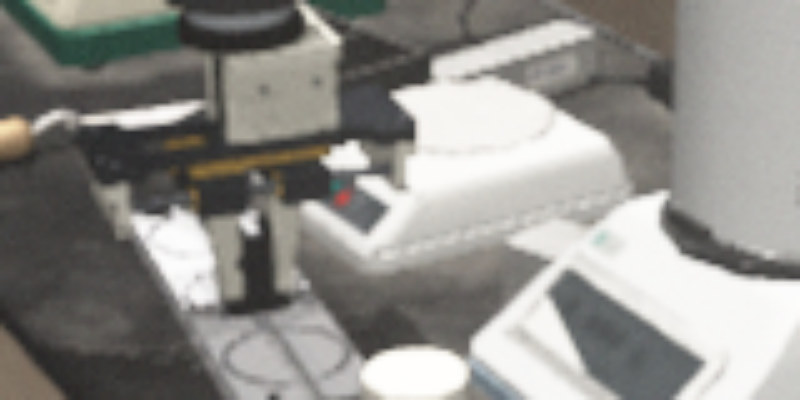

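View pics/t2.png

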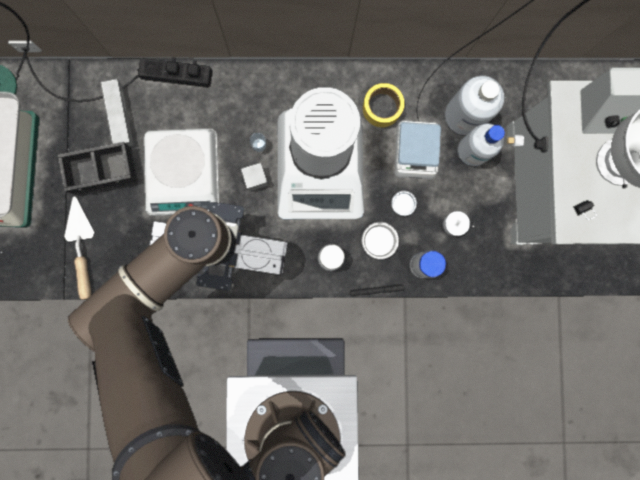

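```bash
python3 -m creep '{"jaw":[1,1,1,1,1,1,1,1,1,1],"translation":[[0,0,0],[0,0,0.005],[0,0,0.011],[0,0,0.011],[0,0,0.011],[0,0,0.011],[0,0,0.011],[0,0,0.011],[0,0,0.011],[0,0,0.011]],"roll":[0,0,0,0,0,0,0,0,0,0]}' 30
python3 - <<'E'
from h import *
state()
E
```

```text
time_s: 6.55
tcp_pos: [0.4795, 0.251, 0.0291]
eef_rot: [151.7, 90.0, -127.5]
contact_force: [-0.7, -1.7, 1.6]
gripper_width: 0.0128
t 6.55 tcp [0.4795 0.251  0.0291] w 0.0128 F [-0.7 -1.7  1.6]
x [-0. -0. -1.] y [-0.987  0.16   0.   ] z [ 0.16   0.987 -0.   ] yaw of tool y 170.78 j [ 48.4  20.3 -29.8   0.  -39.9 -57.6]
```

```bash
python3 -m creep '{"jaw":[1,1,1,1,1,1,1,1,1,1],"translation":[[0,0,0.0125],[0,0,0.015],[0,0,0.015],[0,0,0.015],[0,0,0.015],[0,0,0.015],[0,0,0.015],[0,0,0.013],[0,0,0.008],[0,0,0]],"roll":[0,0,0,0,0,0,0,0,0,0]}' 30
python3 - <<'E'
from h import *
state();save(snap('side'),'s3.png');save(snap('top'),'t3.png')
E
```

```text
time_s: 7.55
tcp_pos: [0.4995, 0.3736, 0.0289]
eef_rot: [-26.1, 89.9, 54.7]
contact_force: [-1.1, -0.5, -1.9]
gripper_width: 0.0126
t 7.55 tcp [0.4995 0.3736 0.0289] w 0.0126 F [-1.1 -0.5 -1.9]
x [ 0.001  0.001 -1.   ] y [-0.987  0.159 -0.   ] z [0.159 0.987 0.001] yaw of tool y 170.82 j [ 54.7  26.5 -19.   -0.  -44.5 -63.9]
```

View pics/t3.png

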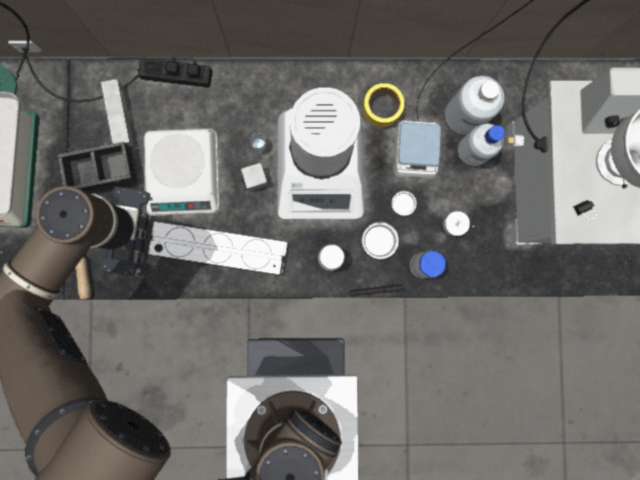

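```bash
python3 -m creep '{"jaw":[1,1,1,1,1,1,1,1,1,1],"translation":[[-0.005,0,0],[-0.015,0,0],[-0.025,0,0],[-0.025,0,0],[-0.025,0,0],[-0.025,0,0],[-0.025,0,0],[-0.025,0,0],[-0.025,0,0],[-0.015,0,0]],"roll":[0,0,0,0,0,0,0,0,0,0]}' 30
python3 - <<'E'
from h import *
state();c=snap('side');cv2.imwrite('pics/s4z.png',cv2.resize(c['image'][80:240,180:340,::-1],None,fx=4,fy=4))
E
```

```text
time_s: 8.65
tcp_pos: [0.4996, 0.3718, 0.2421]
eef_rot: [-34.3, 89.8, 46.5]
contact_force: [0.6, 0.5, -1.0]
gripper_width: 0.0129
t 8.65 tcp [0.4996 0.3718 0.2421] w 0.0129 F [ 0.6  0.5 -1. ]
x [ 0.002  0.002 -1.   ] y [-0.987  0.161 -0.002] z [0.161 0.987 0.003] yaw of tool y 170.75 j [ 54.6  15.   -5.1   0.  -69.7 -63.9]
```

View pics/s4z.png

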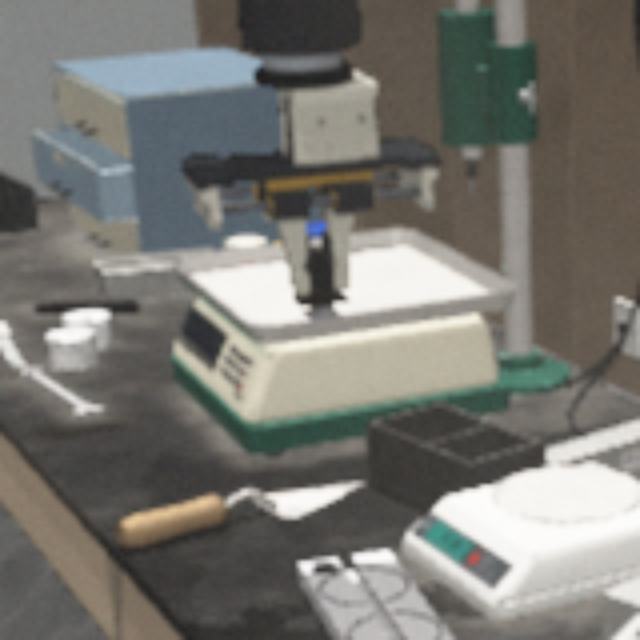

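The stop hangs upright in the jaws at about (320,280) in the zoomed side view, clear of the rail. Next it crosses on the robot's side of the balance.

```bash
python3 -m creep '{"jaw":[1,1,1,1,1,1,1,1,1,1],"translation":[[0,0.003,-0.020],[0,0.003,-0.038],[0,0.003,-0.038],[0,0.003,-0.038],[0,0.003,-0.038],[0,0.003,-0.038],[0,0.003,-0.038],[0,0.003,-0.038],[0,0.003,-0.038],[0,0,-0.038]],"roll":[0,0,0,0,0,0,0,0,0,0]}' 30
python3 -m creep '{"jaw":[1,1,1,1,1,1,1,1,1,1],"translation":[[0,0,-0.0225],[0,0,-0.0225],[0,-0.013,-0.0225],[0,-0.013,-0.0225],[0,-0.013,-0.0225],[0,-0.013,-0.0225],[0,-0.013,-0.0225],[0,-0.013,-0.0225],[0,-0.013,-0.0225],[0,-0.013,-0.0225]],"roll":[0,0,0,0,0,0,0,0,0,0]}' 30
python3 -m creep '{"jaw":[1,1,1,1,1,1,1,1,1,1],"translation":[[0.01,0,0],[0.01,0,0],[0.01,0,0],[0.01,0,0],[0.01,0,0],[0.01,0,0],[0.01,0,0],[0,0,0],[0,0,0],[0,0,0]],"roll":[0.065,0.065,0.065,0.065,0,0,0,0,0,0]}' 30
python3 - <<'E'
from h import *
s,R=state();c=snap('wrist');save(c,'w5.png')
d=np.array([.482,-.2187,.024])-s['tcp_pos'];print('delta tool',(R.T@d).round(4));print(proj(c,[[.482,-.2187,.022],[.482,-.2187,.002]]).round(1))
E
```

```text
time_s: 9.7
tcp_pos: [0.4132, 0.0173, 0.2392]
eef_rot: [-33.3, 90.0, 47.4]
contact_force: [2.0, -0.3, -0.8]
gripper_width: 0.0129
time_s: 10.7
tcp_pos: [0.4807, -0.221, 0.239]
eef_rot: [15.3, 90.0, 96.0]
contact_force: [0.2, -0.6, -1.4]
gripper_width: 0.0126
time_s: 11.7
tcp_pos: [0.4815, -0.2198, 0.1696]
eef_rot: [-83.8, 90.0, -17.9]
contact_force: [-0.5, -0.1, -1.1]
gripper_width: 0.0125
t 11.7 tcp [ 0.4815 -0.2198  0.1696] w 0.0125 F [-0.5 -0.1 -1.1]
x [ 0.001 -0.    -1.   ] y [-0.913  0.408 -0.001] z [0.408 0.913 0.   ] yaw of tool y 155.91 j [ -3.3   9.5 -22.4   0.  -58.1 -20.8]
delta tool [1.456e-01 1.000e-04 1.200e-03]
[[324.6 225.1]
 [324.5 220.1]]
```

View pics/w5.png

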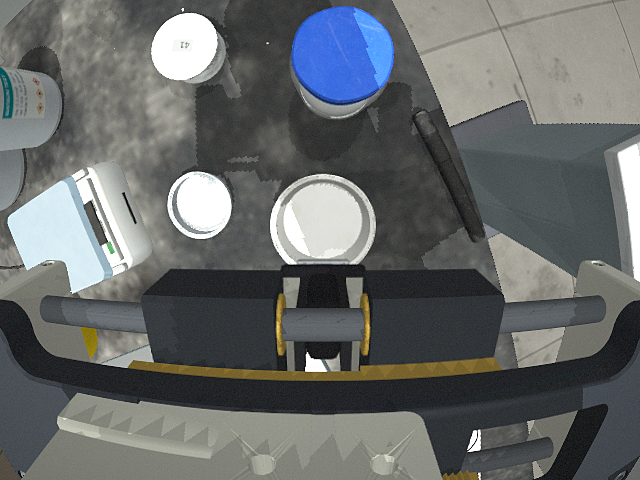

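```bash
python3 -m creep '{"jaw":[1,1,1,1,1,1,1,1,1,1],"translation":[[0.015,0,0.001],[0.022,0,0],[0.022,0,0],[0.022,0,0],[0.02,0,0],[0.015,0,0],[0.012,0,0],[0.009,0,0],[0.0045,0,0],[0.0015,0,0]],"roll":[0,0,0,0,0,0,0,0,0,0]}' 30
python3 -m creep '{"jaw":[1,1,1,1,1,1,1,1,1,1],"translation":[[0.0008,0,0],[0.0007,0,0],[0.0005,0,0],[0,0,0],[0,0,0],[0,0,0],[0,0,0],[0,0,0],[0,0,0],[0,0,0]],"roll":[0,0,0,0,0,0,0,0,0,0]}' 30
python3 - <<'E'
from h import *
state();c=snap('side');cv2.imwrite('pics/s6z.png',cv2.resize(c['image'][200:350,290:450,::-1],None,fx=4,fy=4))
E
```

```text
time_s: 12.75
tcp_pos: [0.4816, -0.2188, 0.026]
eef_rot: [151.3, 90.0, -142.9]
contact_force: [-0.1, 0.4, -0.4]
gripper_width: 0.013
time_s: 13.75
tcp_pos: [0.4815, -0.2188, 0.0241]
eef_rot: [119.5, 90.0, -174.6]
contact_force: [0.3, 0.4, -0.9]
gripper_width: 0.0132
t 13.75 tcp [ 0.4815 -0.2188  0.0241] w 0.0132 F [ 0.3  0.4 -0.9]
x [-0. -0. -1.] y [-0.913  0.409  0.   ] z [ 0.409  0.913 -0.   ] yaw of tool y 155.88 j [ -3.2  19.8 -31.6   0.  -38.6 -20.9]
```

View pics/s6z.png

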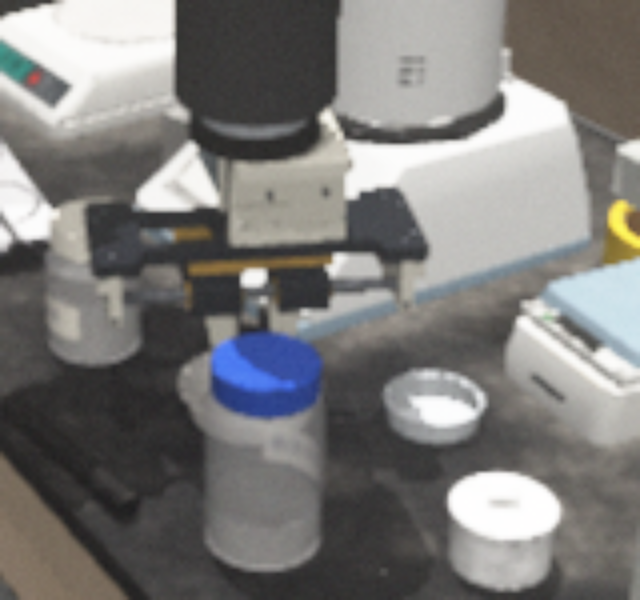

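```bash
python3 -m creep '{"jaw":[1,1,1,1,1,1,1,1,1,1],"translation":[[0.0004,0,0],[0.0004,0,0],[0.0004,0,0],[0,0,0],[0,0,0],[0,0,0],[0,0,0],[0,0,0],[0,0,0],[0,0,0]],"roll":[0,0,0,0,0,0,0,0,0,0]}' 30
```

```text
time_s: 14.8
tcp_pos: [0.4815, -0.2188, 0.0241]
eef_rot: [-101.4, 90.0, -35.5]
contact_force: [-3.9, 2.8, 12.2]
gripper_width: 0.0128
```

```bash
python3 -m creep '{"jaw":[1,1,1,0.6,0.5,0.4,0.35,0.35,0.35,0.35],"translation":[[-0.0006,0,0],[-0.0004,0,0],[0,0,0],[0,0,0],[0,0,0],[0,0,0],[0,0,0],[0,0,0],[-0.01,0,0],[-0.02,0,0]],"roll":[0,0,0,0,0,0,0,0,0,0]}' 30
python3 -m creep '{"jaw":[0.35,0.35,0.35,0.35,0.2,0,-0.5,-1,-1,-1],"translation":[[-0.03,0,0],[-0.03,0,0],[-0.03,0,0],[-0.03,0,0],[0,0,-0.02],[0,0,-0.02],[0,0,-0.02],[0,0,-0.02],[0,0,0],[0,0,0]],"roll":[0,0,0,0,0,0,0,0,0,0]}' 30
python3 - <<'E'
from h import *
state();c=snap('wrist');save(c,'w7.png');c=snap('top');save(c,'t7.png');cv2.imwrite('pics/t7z.png',cv2.resize(c['image'][180:300,330:490,::-1],None,fx=4.5,fy=4.5))
E
```

```text
time_s: 15.8
tcp_pos: [0.4804, -0.2187, 0.0535]
eef_rot: [107.8, 89.8, 173.6]
contact_force: [0.3, -0.4, 0.2]
gripper_width: 0.0289
time_s: 16.8
tcp_pos: [0.4487, -0.292, 0.1745]
eef_rot: [-78.0, 90.0, -12.2]
contact_force: [0.1, 1.0, 0.3]
gripper_width: 0.0693
t 16.8 tcp [ 0.4487 -0.292   0.1745] w 0.0693 F [0.1 1.  0.3]
x [ 0.001 -0.    -1.   ] y [-0.912  0.41  -0.001] z [0.41  0.912 0.   ] yaw of tool y 155.81 j [-12.1   9.8 -21.2   0.  -58.9 -12.1]
```

View pics/w7.png

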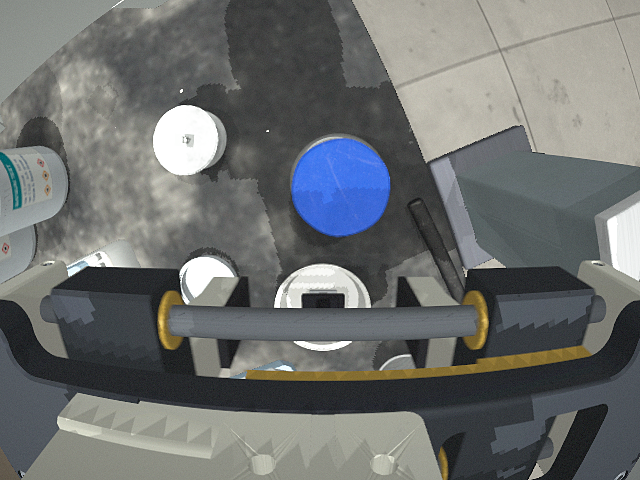

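View pics/t7z.png

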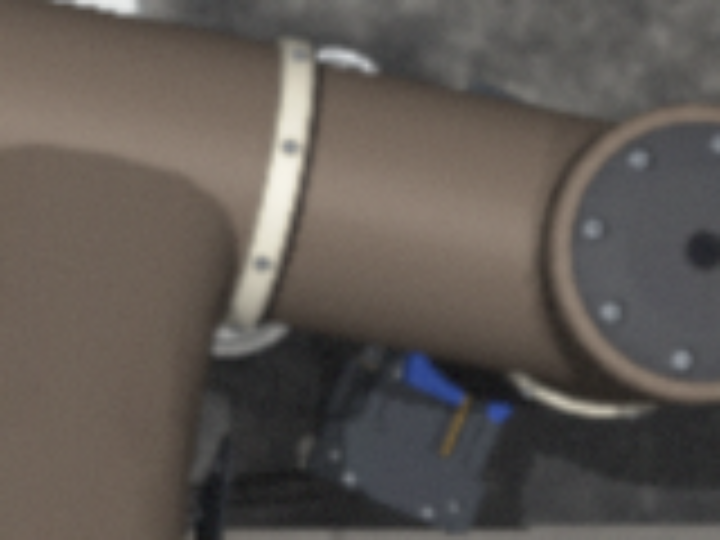

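```bash
cat >> h.py <<'E'
def circ(c,mask,z):
    cs,_=cv2.findContours(mask.astype(np.uint8),cv2.RETR_EXTERNAL,cv2.CHAIN_APPROX_NONE);k=max(cs,key=cv2.contourArea)
    k=cv2.convexHull(k)[:,0].astype(float)
    P=plane(c,k,z).astype(np.float32);(x,y),r=cv2.minEnclosingCircle(P);e=cv2.fitEllipse(P)
    return np.round([x,y,2*r],4),np.round(e[0]+e[1],4),k.mean(0).round(0)
def tool(x,y,z):
    s=get_state();R=Ro.from_euler('xyz',s['eef_rot'],degrees=True).as_matrix();return (R.T@(np.array([x,y,z])-s['tcp_pos'])).round(4)
def box(m,x0,y0,x1,y1):
    o=np.zeros_like(m);o[y0:y1,x0:x1]=m[y0:y1,x0:x1];return o
E
python3 - <<'E'
from h import *
c=snap('wrist');hsv=cv2.cvtColor(c['image'],cv2.COLOR_RGB2HSV);g=cv2.cvtColor(c['image'],cv2.COLOR_RGB2GRAY)
print('blue',circ(c,(hsv[...,1]>130)&(hsv[...,0]>105)&(hsv[...,0]<130),.116))
print('tin',circ(c,box(g>185,148,95,232,180),.038))
print(tool(.4213,-.3262,.17))
E
```

```text
blue (array([ 0.4235, -0.3264,  0.059 ]), array([ 0.4235, -0.3265,  0.058 ,  0.0584]), array([340., 186.]))
tin (array([ 0.5231, -0.4061,  0.0592]), array([ 0.5233, -0.4064,  0.0579,  0.0586]), array([186., 139.]))
[ 0.0042  0.0111 -0.0432]
```

```bash
python3 -m creep '{"jaw":[-1,-1,-1,-1,-1,-1,-1,-1,-1,-1],"translation":[[0,0.0025,-0.0107],[0,0.0026,-0.0107],[0,0.0026,-0.0107],[0,0.0026,-0.0107],[0,0,0],[0.005,0,0],[0.009,0,0],[0.009,0,0],[0.009,0,0],[0.007,0,0]],"roll":[0,0,0,0,0,0,0,0,0,0]}' 25
python3 - <<'E'
from h import *
state();c=snap('wrist');save(c,'w8.png');print(tool(.4222,-.3263,.06))
hsv=cv2.cvtColor(c['image'],cv2.COLOR_RGB2HSV)
print('blue',circ(c,(hsv[...,1]>130)&(hsv[...,0]>105)&(hsv[...,0]<130),.116))
E
```

```text
time_s: 17.95
tcp_pos: [0.4216, -0.3263, 0.1336]
eef_rot: [92.7, 89.9, 158.6]
contact_force: [-0.6, -0.4, 0.5]
gripper_width: 0.0877
t 17.95 tcp [ 0.4216 -0.3263  0.1336] w 0.0877 F [-0.6 -0.4  0.5]
x [-0.001  0.    -1.   ] y [-0.913  0.408  0.001] z [ 0.408  0.913 -0.   ] yaw of tool y 155.9 j [-16.7  12.  -24.5  -0.  -53.6  -7.4]
[ 0.0727 -0.0012  0.0002]
blue (array([ 0.4222, -0.3292,  0.0604]), array([ 0.4229, -0.3278,  0.0573,  0.0629]), array([318., 255.]))
```

View pics/w8.png

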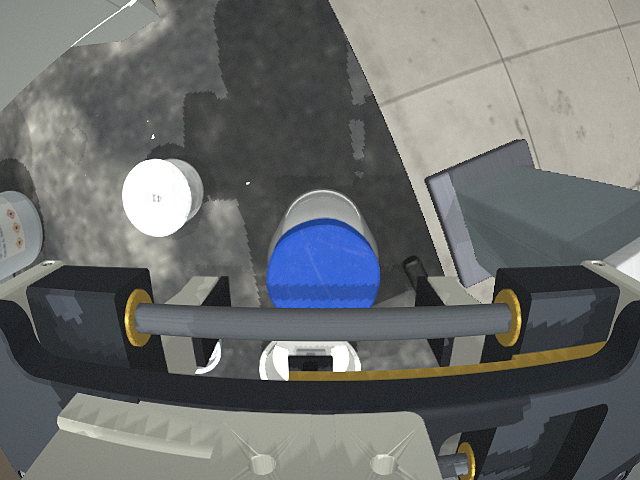

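```bash
python3 -m creep '{"jaw":[-1,-1,-1,-1,-1,-1,-1,-1,-1,-0.5],"translation":[[0.012,-0.001,0],[0.014,0,0],[0.014,0,0],[0.014,0,0],[0.012,0,0],[0.007,0,0],[0,0,0],[0,0,0],[0,0,0],[0,0,0]],"roll":[0,0,0,0,0,0,0,0,0,0]}' 25
python3 -m creep '{"jaw":[0,0.3,0.6,1,1,1,1,1,1,1],"translation":[[0,0,0],[0,0,0],[0,0,0],[0,0,0],[0,0,0],[0,0,0],[0,0,0],[-0.002,0,0],[-0.008,0,0],[-0.015,0,0]],"roll":[0,0,0,0,0,0,0,0,0,0]}' 25
```

```text
time_s: 19.0
tcp_pos: [0.4232, -0.3272, 0.0626]
eef_rot: [-84.9, 89.9, -19.0]
contact_force: [-0.2, -0.4, -0.2]
gripper_width: 0.0837
time_s: 20.0
tcp_pos: [0.4223, -0.3268, 0.0865]
eef_rot: [89.9, 89.9, 155.7]
contact_force: [0.0, 0.2, -2.0]
gripper_width: 0.0647
```

```bash
python3 -m creep '{"jaw":[1,1,1,1,1,1,1,1,1,1],"translation":[[-0.016,0,0],[-0.016,0,0],[-0.016,0,0],[-0.016,0,0],[-0.016,0,0],[-0.016,0,0],[-0.016,0,0],[-0.016,0,0],[-0.012,0,0],[-0.005,0,0]],"roll":[-0.026,-0.026,-0.026,-0.026,-0.026,-0.026,-0.026,-0.026,-0.026,-0.026]}' 25
python3 -m creep '{"jaw":[1,1,1,1,1,1,1,1,1,1],"translation":[[0,0.0035,0.015],[0,0.006,0.03],[0,0.0065,0.032],[0,0.0065,0.032],[0,0.0065,0.032],[0,0.0065,0.032],[0,0.0065,0.032],[0,0.0065,0.032],[0,0.0065,0.032],[0,0.0065,0.032]],"roll":[0,0,0,0,0,0,0,0,0,0]}' 25
python3 -m creep '{"jaw":[1,1,1,1,1,1,1,1,1,1],"translation":[[0,0,0.032],[0,0,0.032],[0,0,0.032],[0,-0.004,0.032],[0,-0.004,0.032],[0,-0.004,0.032],[0,-0.004,0.032],[0,-0.004,0.032],[0,-0.003,0.03],[0,-0.002,0.016]],"roll":[0,0,0,0,0,0,0,0,0,0]}' 25
python3 - <<'E'
from h import *
state();c=snap('wrist');save(c,'w9.png');print(tool(.4832,.2741,.081))
E
```

```text
time_s: 21.0
tcp_pos: [0.4234, -0.3273, 0.2334]
eef_rot: [-102.2, 89.9, -21.4]
contact_force: [-0.1, 0.9, -2.5]
gripper_width: 0.0649
time_s: 22.0
tcp_pos: [0.4092, -0.0186, 0.2313]
eef_rot: [86.4, 90.0, 167.1]
contact_force: [0.0, 0.1, -1.7]
gripper_width: 0.0649
time_s: 23.0
tcp_pos: [0.4829, 0.276, 0.2308]
eef_rot: [136.2, 89.9, -143.0]
contact_force: [0.2, -0.2, -1.7]
gripper_width: 0.0647
t 23.0 tcp [0.4829 0.276  0.2308] w 0.0647 F [ 0.2 -0.2 -1.7]
x [-0.001 -0.001 -1.   ] y [-0.987  0.159  0.001] z [ 0.159  0.987 -0.001] yaw of tool y 170.84 j [ 49.9   9.3 -14.   -0.  -66.8 -59.1]
[ 0.1497 -0.0002 -0.003 ]
```

View pics/w9.png

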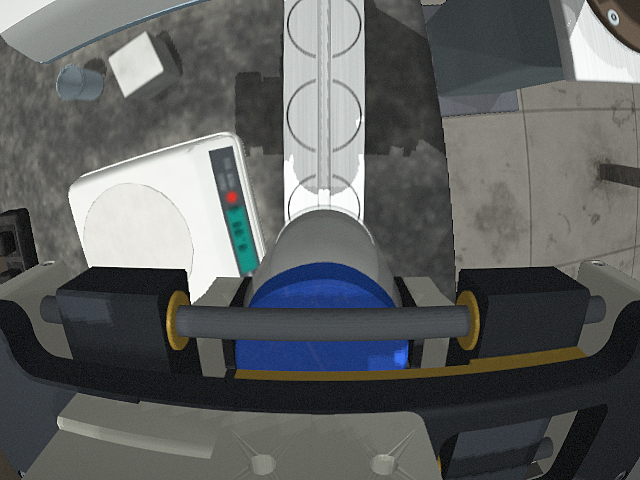

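```bash
cat >> h.py <<'E'
B=np.array([.4668,.1805]);U=np.array([.1608,.987]);N=np.array([.987,-.1608])
def ring(c,x0,y0,x1,y1,th=150,skip=None):
    g=cv2.cvtColor(c['image'],cv2.COLOR_RGB2GRAY);m=box((g<th),x0,y0,x1,y1)
    if skip: m[:,skip[0]:skip[1]]=0
    ys,xs=np.where(m);P=plane(c,np.c_[xs,ys],.02)
    for _ in range(6):
        A=np.c_[2*P,np.ones(len(P))];s=np.linalg.lstsq(A,(P**2).sum(1),rcond=None)[0];r=np.sqrt(s[2]+s[:2]@s[:2])
        d=abs(np.linalg.norm(P-s[:2],axis=1)-r);P=P[d<max(.0025,np.percentile(d,85))]
    return s[:2].round(4),'r',r.round(4),'s,n',((s[:2]-B)@U).round(4),((s[:2]-B)@N).round(4),len(P)
E
python3 - <<'E'
from h import *
c=snap('wrist')
print(ring(c,286,76,364,155,skip=(312,337)));print(ring(c,286,2,364,62,skip=(314,336)))
cv2.imwrite('pics/w9z.png',cv2.resize(c['image'][0:230,270:380,::-1],None,fx=2.6,fy=2.6))
E
```

```text
(array([0.4678, 0.18  ]), 'r', np.float64(0.036), 's,n', np.float64(-0.0003), np.float64(0.001), 345)
(array([0.4527, 0.0866]), 'r', np.float64(0.0359), 's,n', np.float64(-0.0949), np.float64(0.0012), 253)
```

View pics/w9z.png

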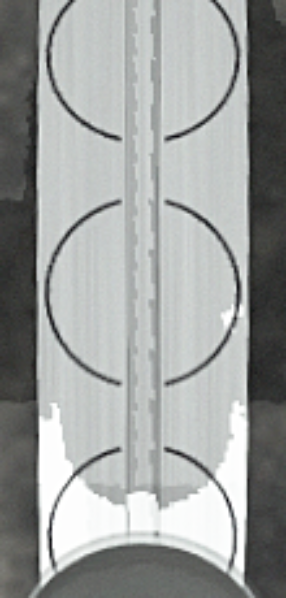

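```bash
python3 -m creep '{"jaw":[1,1,1,1,1,1,1,1,1,1],"translation":[[0.012,0,-0.0015],[0.02,0,-0.0015],[0.022,0,0],[0.022,0,0],[0.022,0,0],[0.018,0,0],[0.012,0,0],[0.01,0,0],[0.005,0,0],[0.003,0,0]],"roll":[0,0,0,0,0,0,0,0,0,0]}' 25
python3 -m creep '{"jaw":[1,1,1,1,1,1,1,1,1,1],"translation":[[0.001,0,0],[0.0008,0,0],[0.0005,0,0],[0,0,0],[0,0,0],[0,0,0],[0,0,0],[0,0,0],[0,0,0],[0,0,0]],"roll":[0,0,0,0,0,0,0,0,0,0]}' 25
python3 - <<'E'
from h import *
state();print(tool(.4831,.2741,.0806))
c=snap('side');cv2.imwrite('pics/s9z.png',cv2.resize(c['image'][150:280,220:340,::-1],None,fx=4.5,fy=4.5))
E
```

```text
time_s: 24.1
tcp_pos: [0.4831, 0.2709, 0.0858]
eef_rot: [-55.9, 90.0, 24.8]
contact_force: [0.0, 0.1, -1.3]
gripper_width: 0.0649
time_s: 25.1
tcp_pos: [0.483, 0.271, 0.0837]
eef_rot: [172.6, 90.0, -106.6]
contact_force: [0.1, 0.0, -1.0]
gripper_width: 0.065
t 25.1 tcp [0.483  0.271  0.0837] w 0.065 F [ 0.1  0.  -1. ]
x [-0. -0. -1.] y [-0.987  0.16   0.   ] z [ 0.16   0.987 -0.   ] yaw of tool y 170.77 j [ 49.6  17.1 -25.2   0.  -47.7 -58.8]
[0.0031 0.0004 0.0031]
```

View pics/s9z.png

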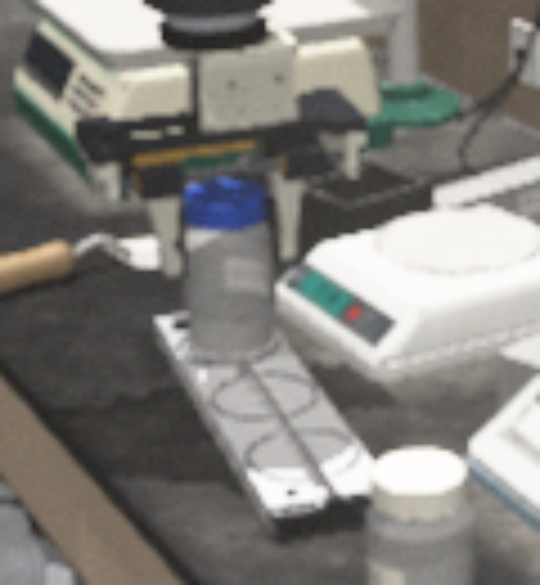

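```bash
python3 -m creep '{"jaw":[1,1,1,1,1,1,1,1,1,1],"translation":[[0,0.0003,0.0015],[0,0,0.0015],[0.001,0,0],[0.001,0,0],[0.0005,0,0],[0.0005,0,0],[0.0004,0,0],[0.0004,0,0],[0,0,0],[0,0,0]],"roll":[0,0,0,0,0,0,0,0,0,0]}' 25
```

```text
time_s: 26.15
tcp_pos: [0.4834, 0.2747, 0.082]
eef_rot: [-38.2, 89.9, 42.6]
contact_force: [-7.7, 1.1, 17.6]
gripper_width: 0.0646
```

```bash
python3 -m creep '{"jaw":[1,1,1,0.2,0,-0.3,-0.6,-1,-1,-1],"translation":[[-0.0006,0,0],[-0.0006,0,0],[-0.0003,0,0],[0,0,0],[0,0,0],[0,0,0],[0,0,0],[0,0,0],[0,0,0],[0,0,0]],"roll":[0,0,0,0,0,0,0,0,0,0]}' 25
python3 - <<'E'
from h import *
state();print(tool(.4831,.2741,.0806))
E
```

```text
time_s: 27.15
tcp_pos: [0.4832, 0.2739, 0.0811]
eef_rot: [161.9, 90.0, -117.3]
contact_force: [1.0, 0.0, -0.7]
gripper_width: 0.0859
t 27.15 tcp [0.4832 0.2739 0.0811] w 0.0859 F [ 1.   0.  -0.7]
x [-0. -0. -1.] y [-0.987  0.16   0.   ] z [ 0.16   0.987 -0.   ] yaw of tool y 170.77 j [ 49.8  17.4 -25.2   0.  -47.4 -59. ]
[0.0005 0.0001 0.0001]
```

```bash
python3 -m creep '{"jaw":[-1,-1,-1,-1,-1,-1,-1,-1,-1,-1],"translation":[[-0.005,0,0],[-0.012,0,0],[-0.02,0,0],[-0.02,0,0],[-0.02,0,0],[-0.02,0,0],[-0.02,0,-0.02],[-0.01,0.002,-0.03],[0,0.003,-0.03],[0,0.003,-0.03]],"roll":[0,0,0,0,0,0,0,0,0,0]}' 25
python3 -m creep '{"jaw":[-1,-1,-1,-1,-1,-1,-1,-1,-1,-1],"translation":[[0,0.003,-0.03],[0,0.003,-0.03],[0,0.003,-0.03],[0,0.003,-0.03],[0,0.003,-0.03],[0,0,-0.03],[0,0,-0.036],[0,0,-0.038],[0,0,-0.038],[0,0,-0.038]],"roll":[0,0,0,0,0,0,0,0,0,0]}' 25
python3 - <<'E'
from h import *
state();c=snap('top');save(c,'t10.png');print(tool(.5226,-.4062,.2))
hsv=cv2.cvtColor(c['image'],cv2.COLOR_RGB2HSV)
print('blue',circ(c,box((hsv[...,1]>120)&(hsv[...,0]>105)&(hsv[...,0]<130),140,200,230,280),.136))
E
```

```text
time_s: 28.15
tcp_pos: [0.4575, 0.1659, 0.2099]
eef_rot: [-43.1, 89.9, 37.7]
contact_force: [0.3, -0.6, -0.6]
gripper_width: 0.0881
time_s: 29.15
tcp_pos: [0.3896, -0.158, 0.2097]
eef_rot: [-81.8, 89.9, -1.0]
contact_force: [1.2, 0.3, 0.2]
gripper_width: 0.0877
t 29.15 tcp [ 0.3896 -0.158   0.2097] w 0.0877 F [1.2 0.3 0.2]
x [ 0.002 -0.    -1.   ] y [-0.987  0.16  -0.002] z [0.16  0.987 0.   ] yaw of tool y 170.81 j [  5.1  -3.7 -30.9   0.  -62.7 -14.3]
[ 0.0098 -0.1718 -0.22  ]
blue (array([0.4816, 0.2737, 0.0608]), array([0.4817, 0.2731, 0.056 , 0.0598]), array([168., 238.]))
```

View pics/t10.png

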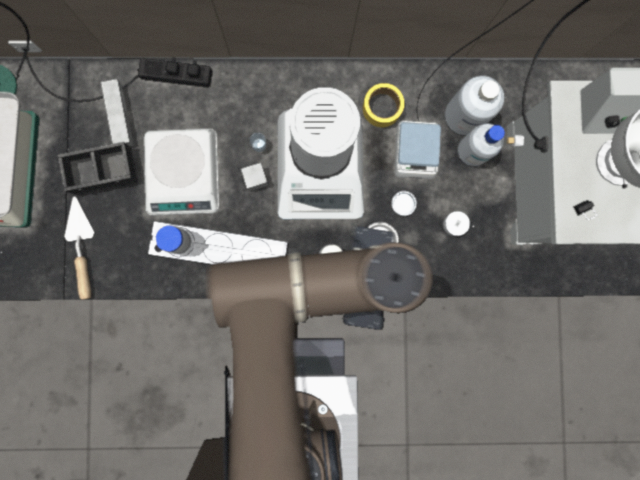

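```bash
python3 -m creep '{"jaw":[-1,-1,-1,-1,-1,-1,-1,-1,-1,-1],"translation":[[0,-0.012,-0.024],[0,-0.02,-0.024],[0,-0.02,-0.024],[0,-0.02,-0.024],[0,-0.02,-0.024],[0.01,-0.02,-0.024],[0.01,-0.02,-0.024],[0.01,-0.02,-0.024],[0.01,-0.014,-0.019],[0.01,-0.006,-0.009]],"roll":[0,0,0,0,0,0,0,0,0,0]}' 20
python3 - <<'E'
from h import *
state();print(tool(.5226,-.4062,.008));c=snap('wrist');save(c,'w11.png')
g=cv2.cvtColor(c['image'],cv2.COLOR_RGB2GRAY)
print(circ(c,box(g>170,270,190,380,300),.038), proj(c,[[.5226,-.4062,.038]]))
save(snap('side'),'s11.png')
E
```

```text
time_s: 30.2
tcp_pos: [0.5252, -0.403, 0.1583]
eef_rot: [-142.7, 90.0, -62.0]
contact_force: [-0.8, -0.3, 0.7]
gripper_width: 0.0873
t 30.2 tcp [ 0.5252 -0.403   0.1583] w 0.0873 F [-0.8 -0.3  0.7]
x [ 0. -0. -1.] y [-0.987  0.161 -0.   ] z [ 0.161  0.987 -0.   ] yaw of tool y 170.72 j [-20.6  22.   -6.4   0.  -61.6  11.4]
[ 0.1503  0.0021 -0.0035]
(array([ 0.5242, -0.4091,  0.0594]), array([ 0.5243, -0.4091,  0.0578,  0.0587]), array([325., 227.])) [[327.74237584 227.86984064]]
```

View pics/w11.png

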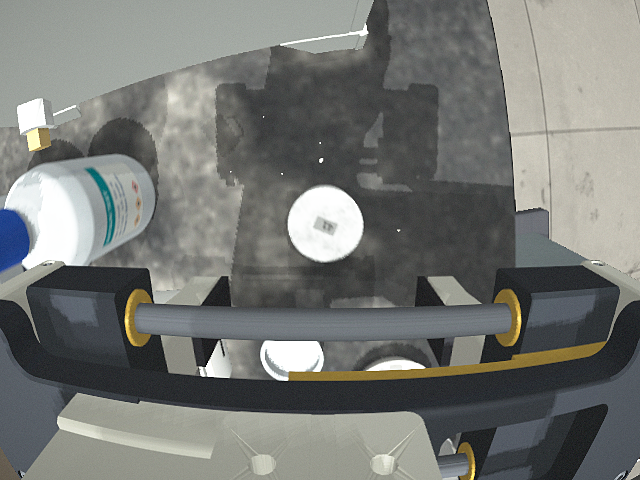

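View pics/s11.png

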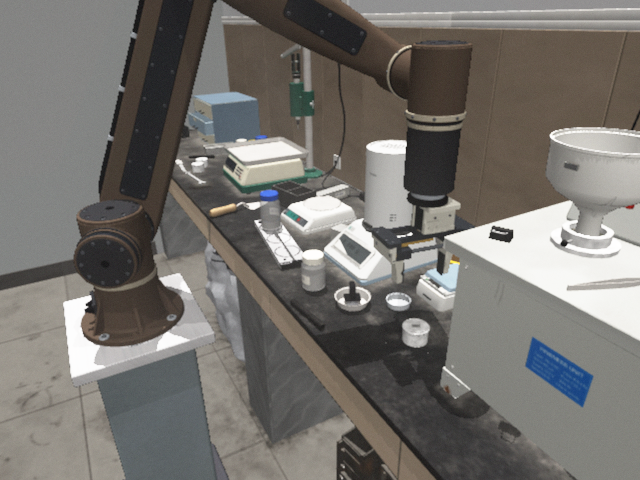

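```bash
python3 -m creep '{"jaw":[-1,-1,-1,-1,-1,-1,-1,-1,-1,-1],"translation":[[0.01,0,0],[0.018,0,0],[0.018,0,0],[0.014,0,0],[0.01,0,0],[0,0,0],[0,0,0],[0,0,0],[0,0,0],[0,0,0]],"roll":[0,0,0,0,0,0,0,0,0,0]}' 20
python3 - <<'E'
from h import *
state();c=snap('wrist');save(c,'w12.png')
g=cv2.cvtColor(c['image'],cv2.COLOR_RGB2GRAY)
print(circ(c,box(g>170,240,150,400,272),.038), proj(c,[[.5226,-.4062,.038]]),tool(.5226,-.4062,.008),tool(.5235,-.4075,.008))
E
```

```text
time_s: 31.3
tcp_pos: [0.5247, -0.4015, 0.0889]
eef_rot: [-103.3, 89.9, -22.5]
contact_force: [-1.0, 0.1, 0.9]
gripper_width: 0.0874
t 31.3 tcp [ 0.5247 -0.4015  0.0889] w 0.0874 F [-1.   0.1  0.9]
x [ 0.001 -0.    -1.   ] y [-0.987  0.16  -0.001] z [ 0.16   0.987 -0.   ] yaw of tool y 170.77 j [-20.5  25.5 -10.9   0.  -53.6  11.3]
(array([ 0.5239, -0.41  ,  0.0594]), array([ 0.5241, -0.4076,  0.057 ,  0.0635]), array([324., 229.])) [[328.17110043 253.0079326 ]] [ 0.0808  0.0013 -0.005 ] [ 0.0808  0.0002 -0.0061]
```

View pics/w12.png

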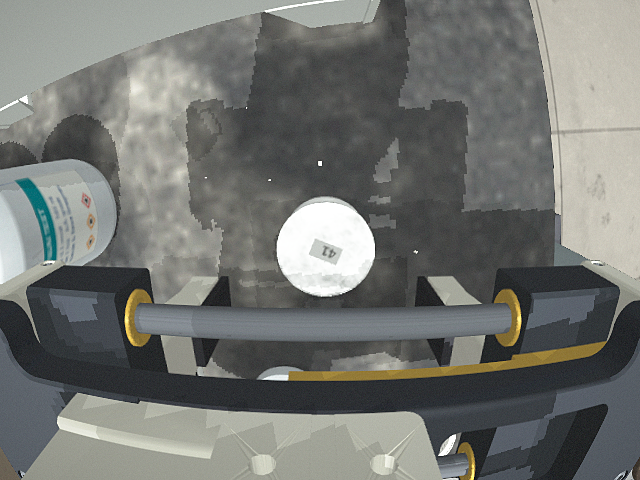

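```bash
python3 -m creep '{"jaw":[-1,-1,-1,-1,-1,-1,-1,-1,-1,-0.5],"translation":[[0.005,0.0007,-0.003],[0.012,0,-0.003],[0.014,0,0],[0.014,0,0],[0.014,0,0],[0.012,0,0],[0.007,0,0],[0.003,0,0],[0,0,0],[0,0,0]],"roll":[0,0,0,0,0,0,0,0,0,0]}' 20
python3 -m creep '{"jaw":[0,0.2,0.4,1,1,1,1,1,1,1],"translation":[[0,0,0],[0,0,0],[0,0,0],[0,0,0],[0,0,0],[0,0,0],[0,0,0],[0,0,0],[0,0,0],[0,0,0]],"roll":[0,0,0,0,0,0,0,0,0,0]}' 15
python3 - <<'E'
from h import *
state();c=snap('wrist');save(c,'w13.png')
E
```

```text
time_s: 32.35
tcp_pos: [0.5232, -0.4073, 0.0079]
eef_rot: [-111.0, 89.9, -30.2]
contact_force: [0.1, 0.1, 0.2]
gripper_width: 0.0838
time_s: 33.35
tcp_pos: [0.5229, -0.4072, 0.0077]
eef_rot: [-118.6, 90.0, -37.8]
contact_force: [-1.2, 1.2, 6.3]
gripper_width: 0.0577
t 33.35 tcp [ 0.5229 -0.4072  0.0077] w 0.0577 F [-1.2  1.2  6.3]
x [ 0. -0. -1.] y [-0.987  0.16  -0.   ] z [ 0.16   0.987 -0.   ] yaw of tool y 170.79 j [-21.1  30.8 -14.5   0.  -44.6  11.9]
```

View pics/w13.png

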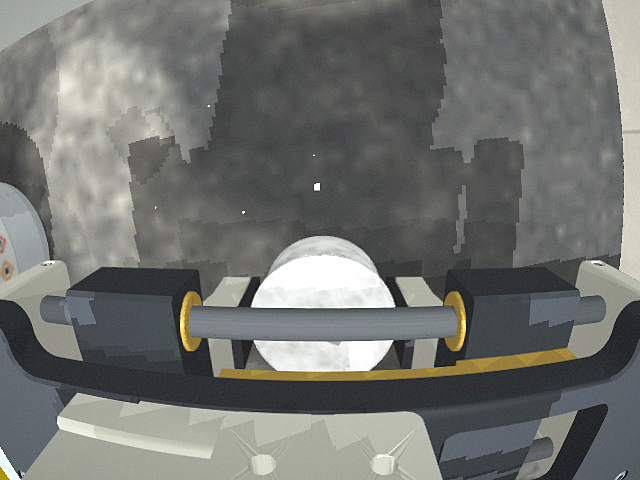

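```bash
python3 - <<'E'
from h import *
s=get_state();c=snap('wrist')
for dz in (-.003,0,.003):
    ctr=np.array([.5229,-.4072])+dz*U
    a=np.linspace(0,2*np.pi,9)[:-1];p=proj(c,np.c_[ctr[0]+.0295*(np.cos(a)*N[0]+np.sin(a)*U[0]),ctr[1]+.0295*(np.cos(a)*N[1]+np.sin(a)*U[1]),np.full(8,.038)])
    print(dz,p[[0,2,4,6]].round(0).tolist())
E
python3 -m creep '{"jaw":[1,1,1,1,1,1,1,1,1,1],"translation":[[-0.002,0,0],[-0.008,0,0],[-0.02,0,0],[-0.026,0,0],[-0.026,0,0],[-0.026,0,0],[-0.026,0,0],[-0.026,0,0],[-0.026,0.005,0.01],[-0.014,0.015,0.02]],"roll":[0,0,0,0,0,0,0,0,0,0]}' 15
python3 - <<'E'
from h import *
state();print(tool(.405,-.16,.21))
E
```

```text
-0.003 [[251.0, 320.0], [327.0, 382.0], [404.0, 320.0], [328.0, 247.0]]
0 [[252.0, 327.0], [327.0, 388.0], [403.0, 327.0], [328.0, 255.0]]
0.003 [[253.0, 334.0], [327.0, 393.0], [402.0, 333.0], [328.0, 263.0]]
time_s: 34.45
tcp_pos: [0.5088, -0.3753, 0.2097]
eef_rot: [-116.1, 89.8, -35.3]
contact_force: [0.6, -0.2, -1.1]
gripper_width: 0.0577
t 34.45 tcp [ 0.5088 -0.3753  0.2097] w 0.0577 F [ 0.6 -0.2 -1.1]
x [ 0.002 -0.002 -1.   ] y [-0.987  0.161 -0.003] z [ 0.161  0.987 -0.001] yaw of tool y 170.73 j [-18.7  17.1  -6.6   0.1 -66.2   9.4]
[-0.0009  0.1371  0.1957]
```

```bash
python3 -m creep '{"jaw":[1,1,1,1,1,1,1,1,1,1],"translation":[[0,0.0135,0.019],[0,0.0135,0.02],[0,0.0135,0.02],[0,0.0135,0.02],[0,0.0135,0.02],[0,0.0135,0.02],[0,0.0135,0.02],[0,0.0135,0.02],[0,0.0135,0.02],[0,0.0135,0.02]],"roll":[0,0,0,0,0,0,0,0,0,0]}' 15
python3 -m creep '{"jaw":[1,1,1,1,1,1,1,1,1,1],"translation":[[0,0.002,0.025],[0,0.002,0.027],[0,0.002,0.027],[0,0,0.027],[0,0,0.027],[0,0,0.027],[0,0,0.027],[0,-0.004,0.027],[0,-0.005,0.02],[0,-0.004,0.01]],"roll":[0,0,0,0,0,0,0,0,0,0]}' 15
python3 -m creep '{"jaw":[1,1,1,1,1,1,1,1,1,1],"translation":[[0.01,0,0],[0.018,0,0],[0.018,0,0],[0.018,0,0],[0.018,0,0],[0.01,0,0],[0,0,0],[0,0,0],[0,0,0],[0,0,0]],"roll":[0,0,0,0,0,0,0,0,0,0]}' 15
python3 - <<'E'
from h import *
state();print(tool(.4527,.0865,.028));c=snap('wrist');save(c,'w14.png')
E
```

```text
time_s: 35.45
tcp_pos: [0.4059, -0.1555, 0.2077]
eef_rot: [-62.5, 90.0, 18.3]
contact_force: [-0.4, -0.3, 0.3]
gripper_width: 0.0575
time_s: 36.45
tcp_pos: [0.4531, 0.0849, 0.2076]
eef_rot: [-51.3, 90.0, 29.6]
contact_force: [-0.2, -0.8, -0.9]
gripper_width: 0.0574
time_s: 37.45
tcp_pos: [0.4529, 0.0837, 0.1161]
eef_rot: [-49.5, 89.9, 31.2]
contact_force: [-0.6, -0.1, 0.0]
gripper_width: 0.0576
t 37.45 tcp [0.4529 0.0837 0.1161] w 0.0576 F [-0.6 -0.1  0. ]
x [ 0.001  0.001 -1.   ] y [-0.987  0.16  -0.001] z [0.16  0.987 0.001] yaw of tool y 170.78 j [ 35.1   6.4 -34.4   0.  -49.2 -44.3]
[0.0881 0.0008 0.0027]
```

View pics/w14.png

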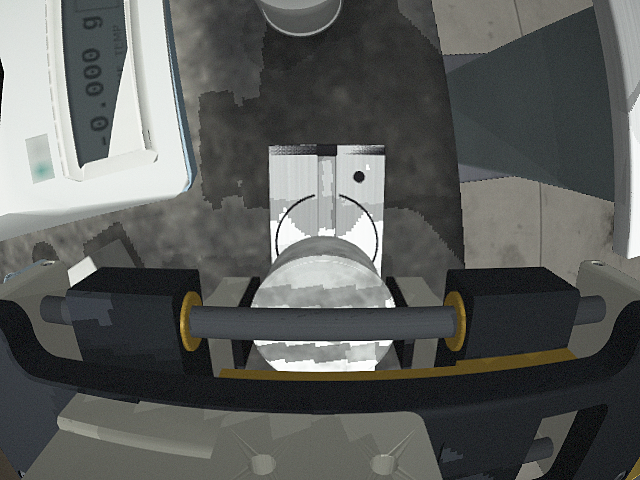

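```bash
python3 -m creep '{"jaw":[1,1,1,1,1,1,1,1,1,1],"translation":[[0.005,0.0007,0.0017],[0.012,0,0.0016],[0.015,0,0],[0.015,0,0],[0.015,0,0],[0.012,0,0],[0.007,0,0],[0.004,0,0],[0.001,0,0],[0,0,0]],"roll":[0,0,0,0,0,0,0,0,0,0]}' 15
python3 - <<'E'
from h import *
state();print(tool(.4527,.0865,.0277));c=snap('wrist');save(c,'w15.png')
E
python3 -m creep '{"jaw":[1,1,1,1,1,1,1,1,1,1],"translation":[[0.0006,0,0],[0.0006,0,0],[0.0006,0,0],[0.0005,0,0],[0.0004,0,0],[0.0003,0,0],[0,0,0],[0,0,0],[0,0,0],[0,0,0]],"roll":[0,0,0,0,0,0,0,0,0,0]}' 15
```

```text
time_s: 38.5
tcp_pos: [0.4525, 0.087, 0.0296]
eef_rot: [-57.1, 90.0, 23.7]
contact_force: [-0.8, 0.5, 0.4]
gripper_width: 0.0578
t 38.5 tcp [0.4525 0.087  0.0296] w 0.0578 F [-0.8  0.5  0.4]
x [ 0.  0. -1.] y [-0.987  0.16  -0.   ] z [0.16  0.987 0.   ] yaw of tool y 170.78 j [ 35.5  14.  -39.9   0.  -36.  -44.7]
[ 0.0019 -0.0002 -0.0004]
time_s: 39.55
tcp_pos: [0.4525, 0.0869, 0.0275]
eef_rot: [-69.4, 90.0, 11.4]
contact_force: [-5.7, 0.2, 16.5]
gripper_width: 0.0576
```

View pics/w15.png

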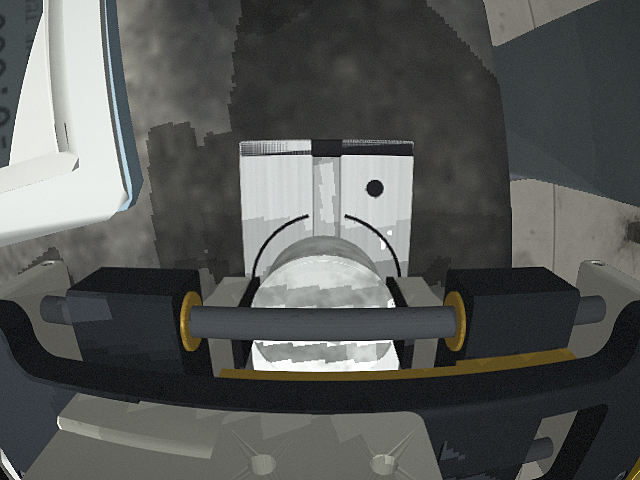

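```bash
python3 -m creep '{"jaw":[1,1,1,0.25,0.1,-0.2,-0.5,-0.8,-1,-1],"translation":[[-0.0006,0,0],[-0.0005,0,0],[0,0,0],[0,0,0],[0,0,0],[0,0,0],[0,0,0],[0,0,0],[0,0,0],[0,0,0]],"roll":[0,0,0,0,0,0,0,0,0,0]}' 15
python3 -m creep '{"jaw":[-1,-1,-1,-1,-1,-1,-1,-1,-1,-1],"translation":[[-0.005,0,0],[-0.012,0,0],[-0.02,0,0],[-0.025,0,0],[-0.025,0,0],[-0.025,0,0],[-0.025,0,0],[-0.025,0.003,-0.01],[-0.01,0.003,-0.02],[0,0.003,-0.02]],"roll":[0,0,0,0,0,0,0,0,0,0]}' 15
python3 - <<'E'
from h import *
state();print(tool(.4404,-.0947,.14));c=snap('wrist');save(c,'w16.png');print(proj(c,[.4401,-.0948,.094]))
E
```

```text
time_s: 40.55
tcp_pos: [0.4523, 0.0868, 0.0273]
eef_rot: [130.5, 90.0, -148.7]
contact_force: [0.2, -0.0, -0.2]
gripper_width: 0.084
time_s: 41.55
tcp_pos: [0.4361, 0.0389, 0.2016]
eef_rot: [-55.8, 89.8, 25.0]
contact_force: [-0.1, 0.2, -0.6]
gripper_width: 0.0877
t 41.55 tcp [0.4361 0.0389 0.2016] w 0.0877 F [-0.1  0.2 -0.6]
x [ 0.003  0.002 -1.   ] y [-0.987  0.159 -0.003] z [0.159 0.987 0.002] yaw of tool y 170.83 j [ 31.1  -1.5 -29.9   0.  -61.4 -40.3]
[ 0.0614 -0.0253 -0.1314]
[[289.82094467  55.63511089]]
```

View pics/w16.png

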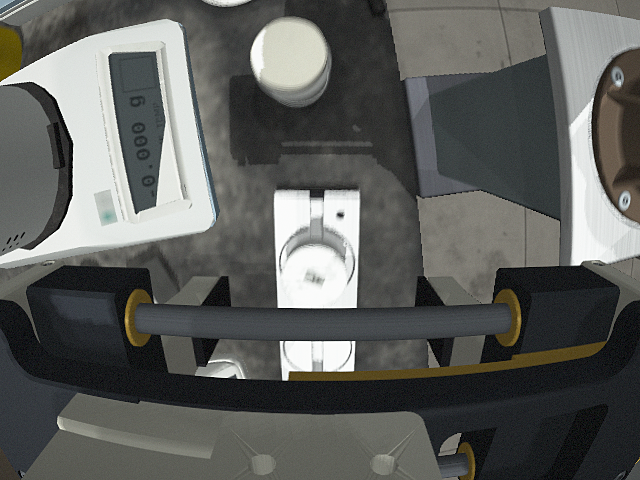

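```bash
python3 -m creep '{"jaw":[-1,-1,-1,-1,-1,-1,-1,-1,-1,-1],"translation":[[0,-0.0043,-0.022],[0,-0.0042,-0.022],[0,-0.0042,-0.022],[0,-0.0042,-0.022],[0,-0.0042,-0.022],[0,-0.0042,-0.0215],[0.012,0,0],[0.018,0,0],[0.018,0,0],[0.012,0,0]],"roll":[0,0,0,0,0,0,0,0,0,0]}' 25
python3 - <<'E'
from h import *
state();print(tool(.4403,-.0948,.037));c=snap('wrist');save(c,'w17.png');print(proj(c,[.4401,-.0948,.094]))
g=cv2.cvtColor(c['image'],cv2.COLOR_RGB2GRAY)
t=snap('top');save(t,'t17.png')
E
```

```text
time_s: 42.6
tcp_pos: [0.4385, -0.0947, 0.1381]
eef_rot: [95.6, 89.9, 176.3]
contact_force: [-0.1, 0.1, 0.1]
gripper_width: 0.0879
t 42.6 tcp [ 0.4385 -0.0947  0.1381] w 0.0879 F [-0.1  0.1  0.1]
x [-0.002  0.    -1.   ] y [-0.987  0.161  0.001] z [ 0.161  0.987 -0.   ] yaw of tool y 170.74 j [ 13.1   3.7 -33.9  -0.  -52.5 -22.3]
[ 0.1011 -0.002   0.0002]
[[323.00100583 265.23268788]]
```

View pics/w17.png

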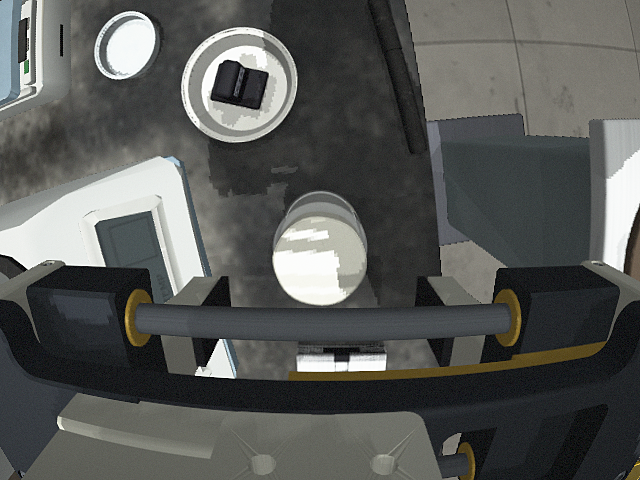

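View pics/t17.png

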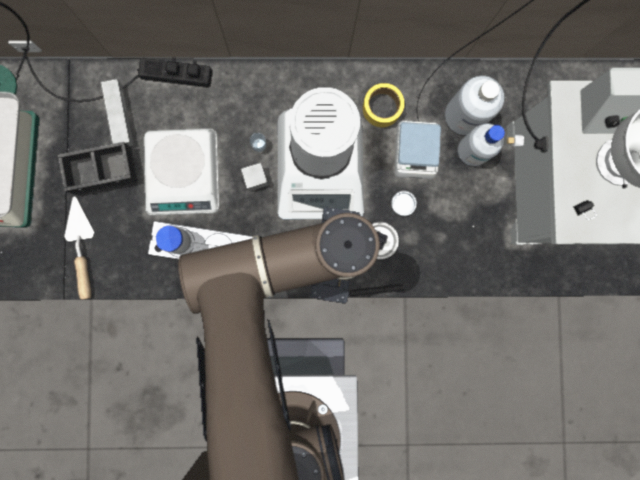

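```bash
python3 -m creep '{"jaw":[-1,-1,-1,-1,-1,-1,-1,-1,-1,-1],"translation":[[0.004,-0.0022,-0.0012],[0.012,0,0],[0.016,0,0],[0.016,0,0],[0.016,0,0],[0.016,0,0],[0.012,0,0],[0.007,0,0],[0.002,0,0],[0,0,0]],"roll":[0,0,0,0,0,0,0,0,0,0]}' 25
python3 -m creep '{"jaw":[-0.5,0,0.2,0.4,1,1,1,1,1,1],"translation":[[0,0,0],[0,0,0],[0,0,0],[0,0,0],[0,0,0],[0,0,0],[0,0,0],[0,0,0],[0,0,0],[0,0,0]],"roll":[0,0,0,0,0,0,0,0,0,0]}' 25
python3 - <<'E'
from h import *
state();c=snap('wrist');save(c,'w18.png')
for dz in (-.003,0,.003):
    p=get_state()['tcp_pos'][:2]+dz*U
    a=np.linspace(0,2*np.pi,5)[:-1];q=proj(c,np.c_[p[0]+.028*(np.cos(a)*N[0]+np.sin(a)*U[0]),p[1]+.028*(np.cos(a)*N[1]+np.sin(a)*U[1]),np.full(4,.094)]);print(dz,q.round(0).tolist())
E
```

```text
time_s: 43.7
tcp_pos: [0.4417, -0.0964, 0.0387]
eef_rot: [-88.2, 90.0, -7.4]
contact_force: [1.5, 0.6, 0.4]
gripper_width: 0.0876
time_s: 44.7
tcp_pos: [0.4411, -0.0965, 0.0387]
eef_rot: [116.9, 90.0, -162.3]
contact_force: [-2.9, 1.3, 6.4]
gripper_width: 0.061
t 44.7 tcp [ 0.4411 -0.0965  0.0387] w 0.061 F [-2.9  1.3  6.4]
x [-0. -0. -1.] y [-0.987  0.16   0.   ] z [ 0.16   0.987 -0.   ] yaw of tool y 170.78 j [ 12.8  12.4 -40.5   0.  -37.1 -22. ]
-0.003 [[243.0, 355.0], [328.0, 420.0], [414.0, 355.0], [330.0, 277.0]]
0 [[244.0, 363.0], [328.0, 426.0], [413.0, 362.0], [330.0, 286.0]]
0.003 [[245.0, 370.0], [328.0, 431.0], [412.0, 369.0], [330.0, 295.0]]
```

View pics/w18.png

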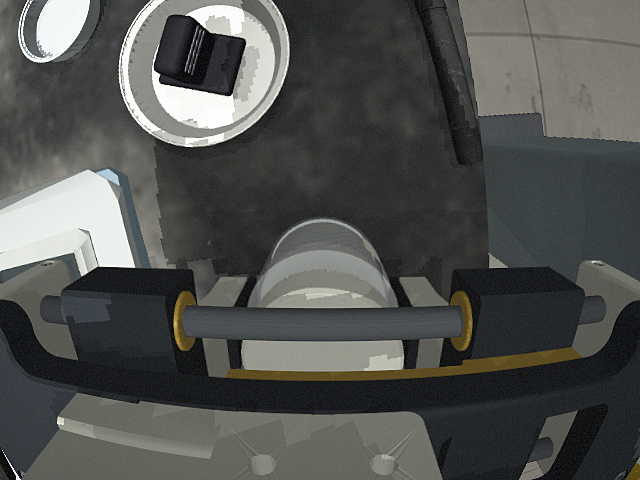

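```bash
python3 -m creep '{"jaw":[1,1,1,1,1,1,1,1,1,1],"translation":[[-0.002,0,0],[-0.008,0,0],[-0.018,0,0],[-0.022,0,0],[-0.022,0,0],[-0.022,0,0],[-0.022,0,0],[-0.022,0.005,0],[-0.018,0.005,0.005],[-0.006,0.008,0.01]],"roll":[0,0,0,0,0,0,0,0,0,0]}' 25
python3 -m creep '{"jaw":[1,1,1,1,1,1,1,1,1,1],"translation":[[0,0,0.018],[0,0,0.026],[0,0,0.028],[0,0,0.028],[0,0,0.028],[0,0,0.028],[0,0,0.028],[0,0,0.028],[0,0,0.026],[0,0,0.018]],"roll":[0,0,0,0,0,0,0,0,0,0]}' 25
python3 - <<'E'
from h import *
state();print(tool(.4678,.1801,.0587));c=snap('wrist');save(c,'w19.png')
E
```

```text
time_s: 45.75
tcp_pos: [0.4268, -0.0788, 0.2028]
eef_rot: [-74.8, 89.8, 6.0]
contact_force: [-0.8, 0.7, -2.5]
gripper_width: 0.0609
time_s: 46.75
tcp_pos: [0.4671, 0.1754, 0.2008]
eef_rot: [-31.1, 90.0, 49.7]
contact_force: [-0.4, -0.2, -1.4]
gripper_width: 0.0612
t 46.75 tcp [0.4671 0.1754 0.2008] w 0.0612 F [-0.4 -0.2 -1.4]
x [ 0.  0. -1.] y [-0.987  0.16  -0.   ] z [0.16  0.987 0.   ] yaw of tool y 170.82 j [ 43.2   5.  -23.3  -0.  -61.7 -52.4]
[1.421e-01 1.000e-04 4.700e-03]
```

View pics/w19.png

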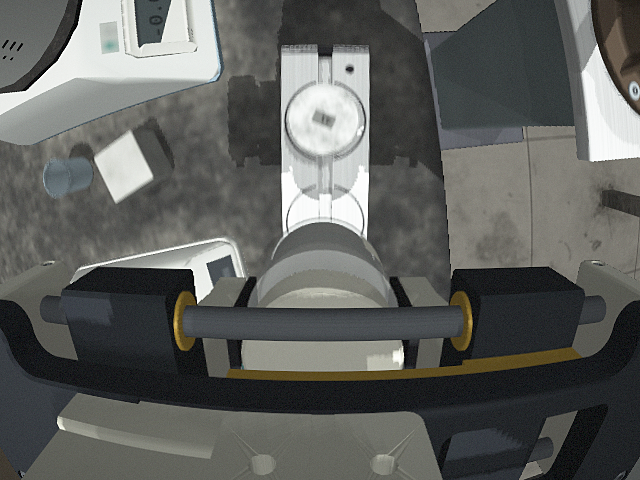

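```bash
python3 -m creep '{"jaw":[1,1,1,1,1,1,1,1,1,1],"translation":[[0.01,0,0],[0.02,0,0],[0.022,0,0],[0.022,0,0],[0.02,0,0],[0.016,0,0],[0.01,0,0],[0.005,0,0],[0,0,0],[0,0,0]],"roll":[0,0,0,0,0,0,0,0,0,0]}' 25
python3 - <<'E'
from h import *
state();print(tool(.4678,.1801,.0587))
E
```

```text
time_s: 47.8
tcp_pos: [0.4674, 0.174, 0.076]
eef_rot: [-47.8, 90.0, 33.0]
contact_force: [0.2, 1.0, -1.6]
gripper_width: 0.0611
t 47.8 tcp [0.4674 0.174  0.076 ] w 0.0611 F [ 0.2  1.  -1.6]
x [ 0.001  0.    -1.   ] y [-0.987  0.16  -0.001] z [0.16  0.987 0.001] yaw of tool y 170.78 j [ 43.1  13.  -32.5   0.  -44.4 -52.3]
[0.0173 0.0005 0.006 ]
```

```bash
python3 -m creep '{"jaw":[1,1,1,1,1,1,1,1,1,1],"translation":[[0,0.0004,0.002],[0.003,0,0.002],[0.004,0,0.0016],[0.004,0,0],[0.003,0,0],[0.0015,0,0],[0,0,0],[0,0,0],[0,0,0],[0,0,0]],"roll":[0,0,0,0,0,0,0,0,0,0]}' 25
python3 -m creep '{"jaw":[1,1,1,1,1,1,1,1,1,1],"translation":[[0.0006,0,0],[0.0006,0,0],[0.0006,0,0],[0.0005,0,0],[0.0004,0,0],[0,0,0],[0,0,0],[0,0,0],[0,0,0],[0,0,0]],"roll":[0,0,0,0,0,0,0,0,0,0]}' 25
python3 - <<'E'
from h import *
state();print(tool(.4678,.1801,.0587))
E
```

```text
time_s: 48.8
tcp_pos: [0.4676, 0.1796, 0.0601]
eef_rot: [-38.5, 90.0, 42.2]
contact_force: [-0.0, 1.0, -1.3]
gripper_width: 0.0609
time_s: 49.8
tcp_pos: [0.4676, 0.1796, 0.0586]
eef_rot: [-64.1, 90.0, 16.7]
contact_force: [-5.3, -0.5, 16.0]
gripper_width: 0.061
t 49.8 tcp [0.4676 0.1796 0.0586] w 0.061 F [-5.3 -0.5 16. ]
x [ 0.001  0.    -1.   ] y [-0.987  0.16  -0.001] z [0.16  0.987 0.   ] yaw of tool y 170.8 j [ 43.5  14.6 -33.3   0.  -42.  -52.8]
[-0.0001 -0.0001  0.0006]
```

```bash
python3 -m creep '{"jaw":[1,1,1,0.2,0,-0.3,-0.6,-1,-1,-1],"translation":[[-0.0006,0,0],[-0.0006,0,0],[0,0,0],[0,0,0],[0,0,0],[0,0,0],[0,0,0],[0,0,0],[0,0,0],[0,0,0]],"roll":[0,0,0,0,0,0,0,0,0,0]}' 25
python3 -m creep '{"jaw":[-1,-1,-1,-1,-1,-1,-1,-1,-1,-1],"translation":[[-0.005,0,0],[-0.012,0,0],[-0.02,0,0],[-0.025,0,0],[-0.025,0,0],[-0.025,0,0],[-0.025,0,0],[-0.025,0,0],[-0.015,0,0],[0,0,0]],"roll":[0,0,0,0,0,0,0,0,0,0]}' 15
python3 -m creep '{"jaw":[-1,-1,-1,-1,-1,-1,-1,-1,-1,-1],"translation":[[-0.01,0,0.01],[-0.02,0,0.02],[-0.02,0,0.03],[-0.02,0,0.03],[0,0,0.04],[0,0,0.04],[0,0,0.04],[0,0,0.04],[0,0,0.04],[0,0,0.02]],"roll":[0,0,0,0,0,0,0,0,0,0]}' 15
python3 - <<'E'
from h import *
state();c=snap('wrist');save(c,'w20.png')
t=snap('top');save(t,'t20.png');hsv=cv2.cvtColor(t['image'],cv2.COLOR_RGB2HSV)
s=snap('side');cv2.imwrite('pics/s20z.png',cv2.resize(s['image'][170:330,240:400,::-1],None,fx=4,fy=4))
E
```

```text
time_s: 50.8
tcp_pos: [0.4675, 0.1795, 0.0583]
eef_rot: [144.8, 90.0, -134.4]
contact_force: [-0.6, -0.5, -0.4]
gripper_width: 0.0853
time_s: 51.8
tcp_pos: [0.4686, 0.1801, 0.239]
eef_rot: [-45.5, 89.7, 35.3]
contact_force: [0.7, 0.5, 0.1]
gripper_width: 0.0879
time_s: 52.8
tcp_pos: [0.5167, 0.4887, 0.3036]
eef_rot: [153.6, 89.8, -125.5]
contact_force: [0.9, -0.6, -0.4]
gripper_width: 0.0875
t 52.8 tcp [0.5167 0.4887 0.3036] w 0.0875 F [ 0.9 -0.6 -0.4]
x [-0.002 -0.002 -1.   ] y [-0.987  0.159  0.001] z [ 0.159  0.987 -0.002] yaw of tool y 170.85 j [ 59.   22.3  13.1  -0.  -81.  -68.2]
```

View pics/w20.png

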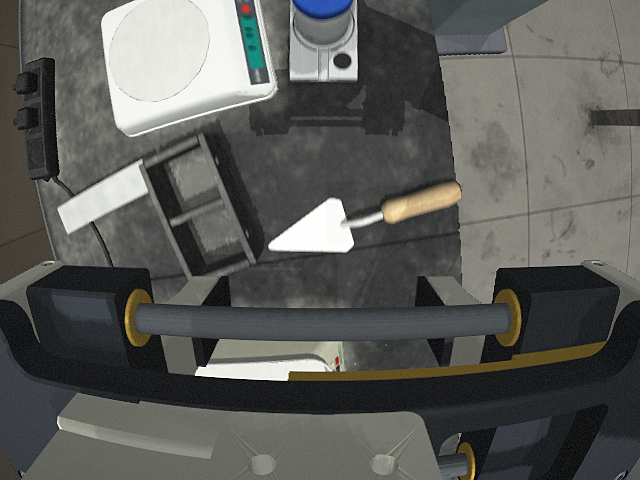

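View pics/t20.png

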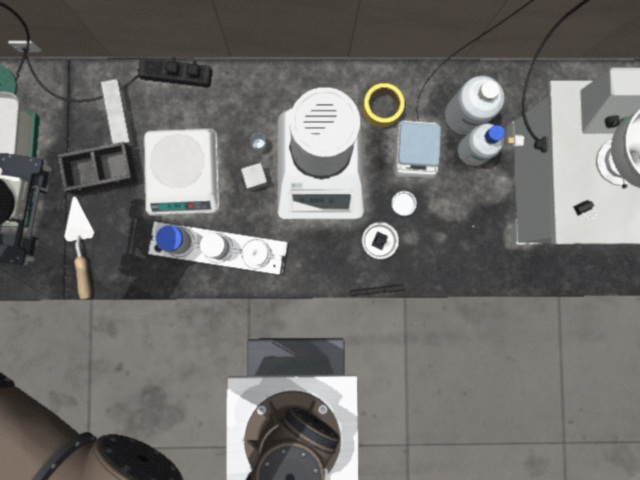

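View pics/s20z.png

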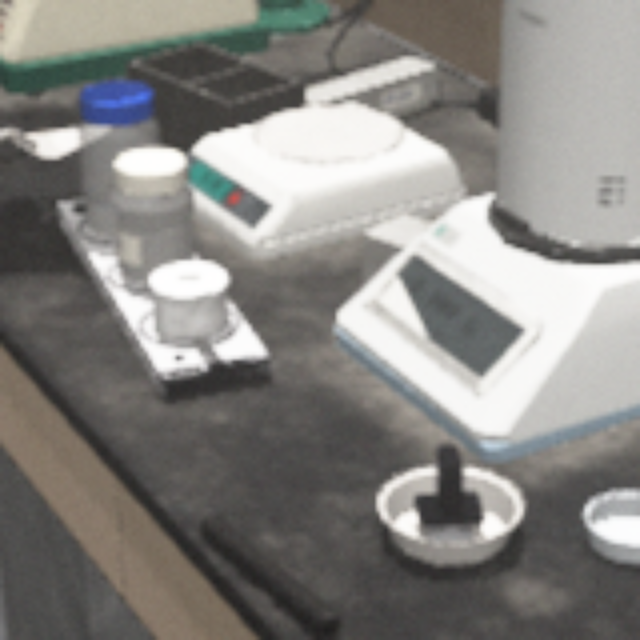

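The top and side views show all three containers upright on the rail in order, and the stop upright in the dish. I'll check the centring by overlaying the expected circles on the top view.

```bash
python3 - <<'E'
from h import *
t=snap('top');im=t['image'][:,:,::-1];k=6;x0,y0=145,215
z=cv2.resize(im[y0:y0+65,x0:x0+130],None,fx=k,fy=k,interpolation=cv2.INTER_CUBIC)
a=np.linspace(0,2*np.pi,90)
# top-camera frame marks
for s,h,r in [(.095,.116,.030),(0,.094,.028),(-.095,.038,.0295),(.095,0,.036),(0,0,.036),(-.095,0,.036)]:
    p=B+s*U;q=proj(t,np.c_[p[0]+r*np.cos(a),p[1]+r*np.sin(a),np.full(90,.02+h)])
    cv2.polylines(z,[((q-[x0,y0]+.5)*k).astype(np.int32)],True,(0,0,255) if h else (0,160,0),1)
cv2.imwrite('pics/t21.png',z)
hsv=cv2.cvtColor(t['image'],cv2.COLOR_RGB2HSV)
print('blue',circ(t,box((hsv[...,1]>120)&(hsv[...,0]>105)&(hsv[...,0]<130),140,200,230,280),.136),B+.095*U)
E
```

```text
blue (array([0.4807, 0.2723, 0.0605]), array([0.4821, 0.2728, 0.0564, 0.0593]), array([167., 237.])) [0.482076 0.274265]
```

View pics/t21.png

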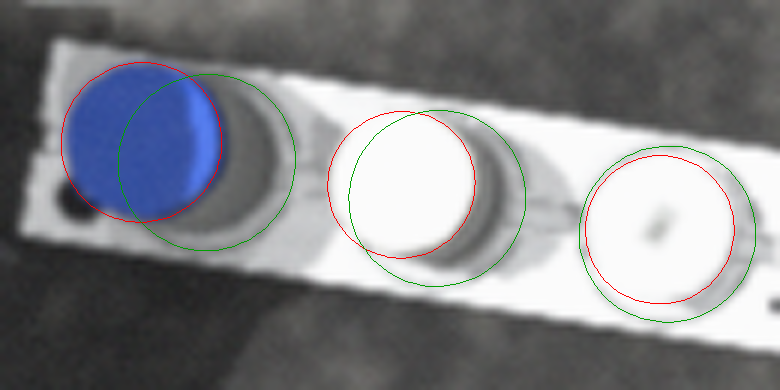

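```bash
python3 - <<'E'
from h import *
s,_=state();print(np.abs(s['qd']).max());print(close_job())
E
```

```text
t 53.0 tcp [0.5167 0.486  0.3043] w 0.0877 F [ 0.1 -0.   0.9]
x [-0.001 -0.002 -1.   ] y [-0.987  0.16   0.001] z [ 0.16   0.987 -0.002] yaw of tool y 170.82 j [ 58.9  22.1  12.9  -0.  -81.  -68.1]
1.713641718010106
the job is handed in; nothing more can be done
None
```

The job is done and handed in at 53 s of the 112 s allowed.

- **Stop:** I slid it off the rail's open left end, to about 196 mm past mark_b. I lifted it there, crossed on the robot's side of the balance, and stood it in the steel dish.
- **Containers:** The large dot is at the rail's left end. The tall blue-capped jar is therefore on mark_c, the cream-capped jar on mark_b and the tin on mark_a.

**Last checks:**
- The side and top pictures showed the stop upright in the dish and all three containers upright. The overlay of expected circles on the top view put each one about 1–2 mm or less from its ring centre.
- The tall jar's cap measured about 1–2 mm off its mark. An earlier measurement, just after placing it, gave under 1 mm, so the two differ slightly, but within the 2 mm camera calibration.
- The gripper was open and well clear, with a contact-force reading under 1 N. A residual arm speed of about 1.7 deg/s was still reported at hand-in, from the last retreat settling.
- The highest contact force in the readings at the end of each move was about 19 N, when setting containers down. I did not see readings in between.

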